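# Pack the order of miniature lanterns for transport

## Robot

A 6-joint arm with a two-finger parallel gripper is mounted at the origin on the work surface. World frame = base frame: x ahead of the robot, y to its left, z up, the work surface at z = 0. Lengths are in m, angles in rad, forces in N, time in s.
With the tool pointing down it reaches from about 0.225 to 0.875 m from the base axis. Payload 3.4 kg.
Tool frame: the origin (TCP) lies at the very end of the fingers, on their centre line; the grasp point (between the pads) lies 19 mm behind it; z points along the fingers, x is the direction in which the jaws open and shut, and the axes are right-handed (so a half turn about z gives the same grasp; the last joint's range is limited). The gripper opens to 85 mm and grips with 20 to 120 N. Pads are 22 mm wide; open, the fingers measure 114 mm over their backs; the gripper's body (76 mm by 85 mm) begins 54 mm behind the grasp point. The pads swing forward as they close: fully open they stand 13 mm farther back than shut.
Start: joints at [-1.332, 0.276, 1.505, -0, 1.361, -0.121], TCP at [0.202, -0.538, 0.231] pointing down, gripper open.
Joint ranges: [-2.89, 2.89], [-0.75, 2.08], [0.22, 2.7], [-1.18, 4.32], [0.11, 2.71], [-2.7, 2.7]. Speed limits (rad/s): [2.57, 2.57, 3.14, 3.14, 3.14, 3.14].

## Interface

Orientations are given as a unit quaternion [w, x, y, z].
In Python, from rig import manip gives the robot as it stands.
- The arm moves only by the tool send_rows, never from a script. Its argument "increments" is a list of rows, each a list of 5 numbers: the opening, from 0 (shut) to 1 (fully open), then the shift along the tool's x, y, z in m, then the turn about the tool's z in rad. A call has 1 to 8 rows; each row shifts and turns the commanded pose from where the row before left it, along the tool's axes as they then stand; what a row does not reach is not made up. A row lasts 1/8 s, in which the tool goes at most 62.5 mm and 10.7 degrees, less where a joint would pass 70% of its speed; a pose out of reach is approached as far as the arm can. A call is refused whole if a number of a shift passes 0.0625 or a number of a turn 0.188, either way. A call with a gripper value outside its range is refused whole. The fingers move at their own pace and stop on an object; "squeeze" is the grip in N (left out, the last holds). Time passes only in rows, so rows that do not move let the fingers close. It gives the time, the measured TCP pose, the force and the opening at its end, in the units of the state.
- manip.get_state(): the state, without advancing time (a new reading comes with each control period).
- manip.get_image(name): name is "side" or "top"; returns the picture (480x640x3 uint8, red, green, blue); there is no depth.
- manip.calibration(name): a dict with "fx", "fy", "cx", "cy" (pixels), "distortion" ([k1, k2, p1, p2, k3] as OpenCV has them; the pictures are not rectified), "camera_from_world" (4x4, takes a point from world to camera coordinates). Camera axes: x right, y up, looking along -z (the intrinsics and any distortion apply to the point x, -y, -z); pixel columns grow to the right and rows downward; lengths in m; the calibration is good to about 2 mm. A picture is of the moment at which its call begins. calibration takes no time and is no camera call.
- manip.sign_off(): hands the job in, once; it reports no verdict.
The state is a dict: "clock": time; "qpos": joint angles; "qd": joint speeds; "effort": joint torques, N m; "position": TCP position; "ee_rot": TCP orientation; "contact_force": force on the tool from outside, world axes, zero at the start; "moment": the same for the moment, N m; "width": finger opening in m.
Only numpy, scipy, OpenCV 4.12 (cv2) and the standard library are available. Lean on these libraries where they do the work, as an engineer would, in place of code of your own. Each camera call takes 0.05 s, during which the arm holds its last target.

## Task

Pack this customer's order: take the round wooden display blank out of the plywood case and stand it in the low grey tray, and stand every small white lantern upright in a bay of the case, one to a bay, then press all four covers down, those of empty bays too, until each snaps shut and stays down. When all the covers are shut, slide the transport lock on the front of the case fully to its locked end stop (to the left, the case's +y). Do not knock over or push away the other goods on the counter.

Things in the scene. Friction and masses are not known exactly. Their poses are not given: they have to be found in the camera images.
- case: fixed plywood case, 304 mm long (its y), 126 mm deep (its x): a row along y of four open bays, 70 x 70 mm inside, 74 mm pitch, floor 6 mm and wall tops 70 mm above the table. Origin on the table under the centre of the row; x points away from the robot, to the hinges. A ledge 46 mm high along the front (x -41 to -85 mm) carries the lock
- bay0 (a point): centre of the floor of bay 0 (0 to 3 along the case's +y), axes as the case. Its cover 0 is a dark wooden board 70 mm wide, 6 mm thick, hinged behind it: hinge line along y, at x +41 mm, 72 mm above the table; the board ends 79 mm from it. Shut, its top is 78 mm above the table
- bay1 (a point): centre of the floor of bay 1 (0 to 3 along the case's +y), axes as the case. Its cover 1 is a dark wooden board 70 mm wide, 6 mm thick, hinged behind it: hinge line along y, at x +41 mm, 72 mm above the table; the board ends 79 mm from it. Shut, its top is 78 mm above the table
- bay2 (a point): centre of the floor of bay 2 (0 to 3 along the case's +y), axes as the case. Its cover 2 is a dark wooden board 70 mm wide, 6 mm thick, hinged behind it: hinge line along y, at x +41 mm, 72 mm above the table; the board ends 79 mm from it. Shut, its top is 78 mm above the table
- bay3 (a point): centre of the floor of bay 3 (0 to 3 along the case's +y), axes as the case. Its cover 3 is a dark wooden board 70 mm wide, 6 mm thick, hinged behind it: hinge line along y, at x +41 mm, 72 mm above the table; the board ends 79 mm from it. Shut, its top is 78 mm above the table
- cover0 (a joint): angle of the cover of bay 0: 0 shut flat, about 2 rad standing open, leaning back beyond its hinge (stop 2.2). A light spring (1.5 N at the edge) holds it open; pressed down near its front edge, about 66 mm from the hinge line (about 8 N over the last 10 mm), it snaps in at 0.06 rad and stays below 0.04; if not snapped in it springs open
- cover1 (a joint): angle of the cover of bay 1: 0 shut flat, about 2 rad standing open, leaning back beyond its hinge (stop 2.2). A light spring (1.5 N at the edge) holds it open; pressed down near its front edge, about 66 mm from the hinge line (about 8 N over the last 10 mm), it snaps in at 0.06 rad and stays below 0.04; if not snapped in it springs open
- cover2 (a joint): angle of the cover of bay 2: 0 shut flat, about 2 rad standing open, leaning back beyond its hinge (stop 2.2). A light spring (1.5 N at the edge) holds it open; pressed down near its front edge, about 66 mm from the hinge line (about 8 N over the last 10 mm), it snaps in at 0.06 rad and stays below 0.04; if not snapped in it springs open
- cover3 (a joint): angle of the cover of bay 3: 0 shut flat, about 2 rad standing open, leaning back beyond its hinge (stop 2.2). A light spring (1.5 N at the edge) holds it open; pressed down near its front edge, about 66 mm from the hinge line (about 8 N over the last 10 mm), it snaps in at 0.06 rad and stays below 0.04; if not snapped in it springs open
- lock (a joint): travel of the transport lock in m along the case's +y: 0 to 0.012 unlocked at the start, 0.050 at its end stop = locked (steel hooks then lie over the brass tabs of all covers). Stiff slide, about 2 N
- lock_top (a point): centre of the top of the lock's black grip: an upright block 22 mm (case x) by 16 mm (case y) by 28 mm high on the case's front ledge; its top is 77 mm above the table, and its x is 26 mm in front of the bays' front wall
- lantern0: small white lantern to be packed (there are 2 to 4, all alike; None = not there): 40 mm square foot, body 38 mm wide up to z 38 mm, stepped roof (26 mm square) to z 42 mm, then a round upright finial 16 mm across from z 42 to 60 mm (total height 60 mm), 120 g. Origin: centre of the underside, z up
- lantern1: small white lantern to be packed (there are 2 to 4, all alike; None = not there): 40 mm square foot, body 38 mm wide up to z 38 mm, stepped roof (26 mm square) to z 42 mm, then a round upright finial 16 mm across from z 42 to 60 mm (total height 60 mm), 120 g. Origin: centre of the underside, z up
- lantern2: small white lantern to be packed (there are 2 to 4, all alike; None = not there): 40 mm square foot, body 38 mm wide up to z 38 mm, stepped roof (26 mm square) to z 42 mm, then a round upright finial 16 mm across from z 42 to 60 mm (total height 60 mm), 120 g. Origin: centre of the underside, z up
- lantern3: small white lantern to be packed (there are 2 to 4, all alike; None = not there): 40 mm square foot, body 38 mm wide up to z 38 mm, stepped roof (26 mm square) to z 42 mm, then a round upright finial 16 mm across from z 42 to 60 mm (total height 60 mm), 120 g. Origin: centre of the underside, z up
- blank0: round wooden display blank in bay 0 at the start (just one of the four blanks is there; None = not there): 40 mm across up to z 38 mm, then a round upright knob 16 mm across up to z 60 mm, 60 g. Origin: centre of the underside, z up
- blank1: round wooden display blank in bay 1 at the start (just one of the four blanks is there; None = not there): 40 mm across up to z 38 mm, then a round upright knob 16 mm across up to z 60 mm, 60 g. Origin: centre of the underside, z up
- blank2: round wooden display blank in bay 2 at the start (just one of the four blanks is there; None = not there): 40 mm across up to z 38 mm, then a round upright knob 16 mm across up to z 60 mm, 60 g. Origin: centre of the underside, z up
- blank3: round wooden display blank in bay 3 at the start (just one of the four blanks is there; None = not there): 40 mm across up to z 38 mm, then a round upright knob 16 mm across up to z 60 mm, 60 g. Origin: centre of the underside, z up
- tray_in (a point): centre of the inner floor of the low grey return tray: fixed, 110 mm square outside, 100 mm inside, floor 5 mm and rim 26 mm above the table
- globe_small: small snow globe on a dark round base, 46 mm across, 50 mm high, other goods on the counter, not part of the order. Origin: centre of the underside
- tree: small green tree on a wooden foot, 48 mm across, 90 mm high, other goods on the counter, not part of the order. Origin: centre of the underside
- gift: red gift box, 46 mm square, 40 mm high, other goods on the counter, not part of the order. Origin: centre of the underside
- gnome: gnome with a red pointed hat, 64 mm across, 157 mm high, other goods on the counter, not part of the order. Origin: centre of the underside
Not all that is in view belongs to the job. What is shaped like the lantern0 but blue or pink is not meant.

How it is judged:
On the way, in this order (a step that is already met when the one before it is completed fails the run):
1. the blank stands in the tray, all lanterns stand in bays and all four covers are snapped shut, the lock not yet moved to its end (((x of lantern0 in the frame of bay0 between -0.03 and 0.03 m and y of lantern0 in the frame of bay0 between -0.03 and 0.03 m and z of lantern0 in the frame of bay0 between -0.005 and 0.006 m) or (x of lantern0 in the frame of bay1 between -0.03 and 0.03 m and y of lantern0 in the frame of bay1 between -0.03 and 0.03 m and z of lantern0 in the frame of bay1 between -0.005 and 0.006 m) or (x of lantern0 in the frame of bay2 between -0.03 and 0.03 m and y of lantern0 in the frame of bay2 between -0.03 and 0.03 m and z of lantern0 in the frame of bay2 between -0.005 and 0.006 m) or (x of lantern0 in the frame of bay3 between -0.03 and 0.03 m and y of lantern0 in the frame of bay3 between -0.03 and 0.03 m and z of lantern0 in the frame of bay3 between -0.005 and 0.006 m)) and ((x of lantern1 in the frame of bay0 between -0.03 and 0.03 m and y of lantern1 in the frame of bay0 between -0.03 and 0.03 m and z of lantern1 in the frame of bay0 between -0.005 and 0.006 m) or (x of lantern1 in the frame of bay1 between -0.03 and 0.03 m and y of lantern1 in the frame of bay1 between -0.03 and 0.03 m and z of lantern1 in the frame of bay1 between -0.005 and 0.006 m) or (x of lantern1 in the frame of bay2 between -0.03 and 0.03 m and y of lantern1 in the frame of bay2 between -0.03 and 0.03 m and z of lantern1 in the frame of bay2 between -0.005 and 0.006 m) or (x of lantern1 in the frame of bay3 between -0.03 and 0.03 m and y of lantern1 in the frame of bay3 between -0.03 and 0.03 m and z of lantern1 in the frame of bay3 between -0.005 and 0.006 m)) and ((x of lantern2 in the frame of bay0 between -0.03 and 0.03 m and y of lantern2 in the frame of bay0 between -0.03 and 0.03 m and z of lantern2 in the frame of bay0 between -0.005 and 0.006 m) or (x of lantern2 in the frame of bay1 between -0.03 and 0.03 m and y of lantern2 in the frame of bay1 between -0.03 and 0.03 m and z of lantern2 in the frame of bay1 between -0.005 and 0.006 m) or (x of lantern2 in the frame of bay2 between -0.03 and 0.03 m and y of lantern2 in the frame of bay2 between -0.03 and 0.03 m and z of lantern2 in the frame of bay2 between -0.005 and 0.006 m) or (x of lantern2 in the frame of bay3 between -0.03 and 0.03 m and y of lantern2 in the frame of bay3 between -0.03 and 0.03 m and z of lantern2 in the frame of bay3 between -0.005 and 0.006 m)) and ((x of lantern3 in the frame of bay0 between -0.03 and 0.03 m and y of lantern3 in the frame of bay0 between -0.03 and 0.03 m and z of lantern3 in the frame of bay0 between -0.005 and 0.006 m) or (x of lantern3 in the frame of bay1 between -0.03 and 0.03 m and y of lantern3 in the frame of bay1 between -0.03 and 0.03 m and z of lantern3 in the frame of bay1 between -0.005 and 0.006 m) or (x of lantern3 in the frame of bay2 between -0.03 and 0.03 m and y of lantern3 in the frame of bay2 between -0.03 and 0.03 m and z of lantern3 in the frame of bay2 between -0.005 and 0.006 m) or (x of lantern3 in the frame of bay3 between -0.03 and 0.03 m and y of lantern3 in the frame of bay3 between -0.03 and 0.03 m and z of lantern3 in the frame of bay3 between -0.005 and 0.006 m)) and angle between each of lantern0, lantern1, lantern2, lantern3, blank0, blank1, blank2, blank3's own z axis and vertical below 0.15 rad and x of blank0 in the frame of tray_in between -0.045 and 0.045 m and y of blank0 in the frame of tray_in between -0.045 and 0.045 m and z of blank0 in the frame of tray_in between -0.005 and 0.006 m and x of blank1 in the frame of tray_in between -0.045 and 0.045 m and y of blank1 in the frame of tray_in between -0.045 and 0.045 m and z of blank1 in the frame of tray_in between -0.005 and 0.006 m and x of blank2 in the frame of tray_in between -0.045 and 0.045 m and y of blank2 in the frame of tray_in between -0.045 and 0.045 m and z of blank2 in the frame of tray_in between -0.005 and 0.006 m and x of blank3 in the frame of tray_in between -0.045 and 0.045 m and y of blank3 in the frame of tray_in between -0.045 and 0.045 m and z of blank3 in the frame of tray_in between -0.005 and 0.006 m and value of joint each of cover0, cover1, cover2, cover3 below 0.045 rad and value of joint lock below 0.03 m), for 0.2 s.
2. the transport lock is slid to its end stop (value of joint lock above 0.046 m), for 0.2 s.
At the end, for the whole second after the job is handed in: The blank stands upright on the floor of the tray, every lantern present stands upright (within 0.15 rad) on the floor of a bay, all four covers are snapped shut (below 0.045 rad), the transport lock is within 4 mm of its 50 mm end stop, and nothing is moving (((x of lantern0 in the frame of bay0 between -0.03 and 0.03 m and y of lantern0 in the frame of bay0 between -0.03 and 0.03 m and z of lantern0 in the frame of bay0 between -0.005 and 0.006 m) or (x of lantern0 in the frame of bay1 between -0.03 and 0.03 m and y of lantern0 in the frame of bay1 between -0.03 and 0.03 m and z of lantern0 in the frame of bay1 between -0.005 and 0.006 m) or (x of lantern0 in the frame of bay2 between -0.03 and 0.03 m and y of lantern0 in the frame of bay2 between -0.03 and 0.03 m and z of lantern0 in the frame of bay2 between -0.005 and 0.006 m) or (x of lantern0 in the frame of bay3 between -0.03 and 0.03 m and y of lantern0 in the frame of bay3 between -0.03 and 0.03 m and z of lantern0 in the frame of bay3 between -0.005 and 0.006 m)) and ((x of lantern1 in the frame of bay0 between -0.03 and 0.03 m and y of lantern1 in the frame of bay0 between -0.03 and 0.03 m and z of lantern1 in the frame of bay0 between -0.005 and 0.006 m) or (x of lantern1 in the frame of bay1 between -0.03 and 0.03 m and y of lantern1 in the frame of bay1 between -0.03 and 0.03 m and z of lantern1 in the frame of bay1 between -0.005 and 0.006 m) or (x of lantern1 in the frame of bay2 between -0.03 and 0.03 m and y of lantern1 in the frame of bay2 between -0.03 and 0.03 m and z of lantern1 in the frame of bay2 between -0.005 and 0.006 m) or (x of lantern1 in the frame of bay3 between -0.03 and 0.03 m and y of lantern1 in the frame of bay3 between -0.03 and 0.03 m and z of lantern1 in the frame of bay3 between -0.005 and 0.006 m)) and ((x of lantern2 in the frame of bay0 between -0.03 and 0.03 m and y of lantern2 in the frame of bay0 between -0.03 and 0.03 m and z of lantern2 in the frame of bay0 between -0.005 and 0.006 m) or (x of lantern2 in the frame of bay1 between -0.03 and 0.03 m and y of lantern2 in the frame of bay1 between -0.03 and 0.03 m and z of lantern2 in the frame of bay1 between -0.005 and 0.006 m) or (x of lantern2 in the frame of bay2 between -0.03 and 0.03 m and y of lantern2 in the frame of bay2 between -0.03 and 0.03 m and z of lantern2 in the frame of bay2 between -0.005 and 0.006 m) or (x of lantern2 in the frame of bay3 between -0.03 and 0.03 m and y of lantern2 in the frame of bay3 between -0.03 and 0.03 m and z of lantern2 in the frame of bay3 between -0.005 and 0.006 m)) and ((x of lantern3 in the frame of bay0 between -0.03 and 0.03 m and y of lantern3 in the frame of bay0 between -0.03 and 0.03 m and z of lantern3 in the frame of bay0 between -0.005 and 0.006 m) or (x of lantern3 in the frame of bay1 between -0.03 and 0.03 m and y of lantern3 in the frame of bay1 between -0.03 and 0.03 m and z of lantern3 in the frame of bay1 between -0.005 and 0.006 m) or (x of lantern3 in the frame of bay2 between -0.03 and 0.03 m and y of lantern3 in the frame of bay2 between -0.03 and 0.03 m and z of lantern3 in the frame of bay2 between -0.005 and 0.006 m) or (x of lantern3 in the frame of bay3 between -0.03 and 0.03 m and y of lantern3 in the frame of bay3 between -0.03 and 0.03 m and z of lantern3 in the frame of bay3 between -0.005 and 0.006 m)) and angle between each of lantern0, lantern1, lantern2, lantern3, blank0, blank1, blank2, blank3's own z axis and vertical below 0.15 rad and x of blank0 in the frame of tray_in between -0.045 and 0.045 m and y of blank0 in the frame of tray_in between -0.045 and 0.045 m and z of blank0 in the frame of tray_in between -0.005 and 0.006 m and x of blank1 in the frame of tray_in between -0.045 and 0.045 m and y of blank1 in the frame of tray_in between -0.045 and 0.045 m and z of blank1 in the frame of tray_in between -0.005 and 0.006 m and x of blank2 in the frame of tray_in between -0.045 and 0.045 m and y of blank2 in the frame of tray_in between -0.045 and 0.045 m and z of blank2 in the frame of tray_in between -0.005 and 0.006 m and x of blank3 in the frame of tray_in between -0.045 and 0.045 m and y of blank3 in the frame of tray_in between -0.045 and 0.045 m and z of blank3 in the frame of tray_in between -0.005 and 0.006 m and value of joint each of cover0, cover1, cover2, cover3 below 0.045 rad and value of joint lock above 0.046 m and linear speed of each of lantern0, lantern1, lantern2, lantern3, blank0, blank1, blank2, blank3 below 0.03 m/s); the robot touches nothing.
It fails at once if other goods on the counter knocked over or pushed more than 7 cm away (angle between any of globe_small, tree, gift, gnome's own z axis and vertical above 0.7 rad or distance of any of globe_small, tree, gift, gnome from where it was at the start of the episode above 0.07 m).
Of lantern0, lantern1, lantern2, lantern3 only 2 to 4 are there at a start; the rules pass over those that are not, and their reading is None.
Of blank0, blank1, blank2, blank3 only 1 to 1 are there at a start; the rules pass over those that are not, and their reading is None.
At some moment in a run one of lantern0, lantern1, lantern2, lantern3 may be knocked a few centimetres aside while the robot is not near it.
It also fails if it takes over 210 s, if anything falls off the work surface, if the arm or the gripper's body presses on something with over 40 N, if the wrist force passes 120 N, or if a joint passes its speed limit or range.

## Working session

There is one attempt and no reset: what is moved stays moved. The work goes in short steps, Python scripts to look and compute and a tool call to move; the robot and the scene stay as the last step left them, time stands still between calls to the robot, and variables do not carry over. Pictures are saved under pics/ and viewed, and the job is handed in when it is done.

Besides the shell and the picture viewer there is one more tool, called after "Emit:" in YAML: its name, and indented under it one key for each argument. send_rows: Moves the arm, as the interface text tells. Its arguments: {"type":"object","properties":{"increments":{"type":"array","items":{"type":"array","items":{"type":"number"}}},"squeeze":{"type":"number"}},"required":["increments"]}

```bash
mkdir -p pics; ls; python3 - <<'E'
from rig import manip
import cv2,json
for n in("side","top"):
    cv2.imwrite(f"pics/{n}0.png",manip.get_image(n)[:,:,::-1]); print(n,manip.calibration(n))
print(manip.get_state())
E
```

```text
pics
side {'fx': 584.1705031716757, 'fy': 584.1705031716757, 'cx': 323.32899289019855, 'cy': 241.08342446163894, 'distortion': array([-0.02656045,  0.        ,  0.        ,  0.        ,  0.        ]), 'camera_from_world': array([[-0.91204867, -0.40973772,  0.01679951,  0.47325893],
       [ 0.31765335, -0.67997972,  0.66085092, -0.18465852],
       [-0.25935222,  0.60806462,  0.75032915, -1.16840511],
       [ 0.        ,  0.        ,  0.        ,  1.        ]])}
top {'fx': 486.92022061739385, 'fy': 486.92022061739385, 'cx': 329.12516364384487, 'cy': 239.93649828313812, 'distortion': array([-0.00088425,  0.        ,  0.        ,  0.        ,  0.        ]), 'camera_from_world': array([[ 0.03625874, -0.99932801,  0.00536965,  0.01499005],
       [ 0.97493465,  0.03655293,  0.21946824, -0.53700394],
       [-0.21951704, -0.00272258,  0.97560487, -1.35056674],
       [ 0.        ,  0.        ,  0.        ,  1.        ]])}
{'clock': 0.1, 'qpos': array([-1.33196463e+00,  2.76525279e-01,  1.50602160e+00, -1.33370386e-05,
        1.36070281e+00, -1.21011177e-01]), 'qd': array([-0.00067328, -0.00123363, -0.00397362, -0.00052075,  0.00027215,
        0.00016285]), 'effort': array([ 1.62722874e-03, -4.17698622e+01, -2.46404260e+01,  6.30248041e-05,
        5.80124746e-03,  6.18817296e-06]), 'position': array([ 0.20234317, -0.53770844,  0.2305239 ]), 'ee_rot': array([-5.45468510e-04,  8.22231373e-01, -5.69152776e-01, -6.23659676e-04]), 'contact_force': array([-0.50957859,  0.50199071,  0.52809687]), 'moment': array([ 0.02834968, -0.00374695, -0.02659233]), 'width': 0.08523305117208387}
```

View pics/top0.png

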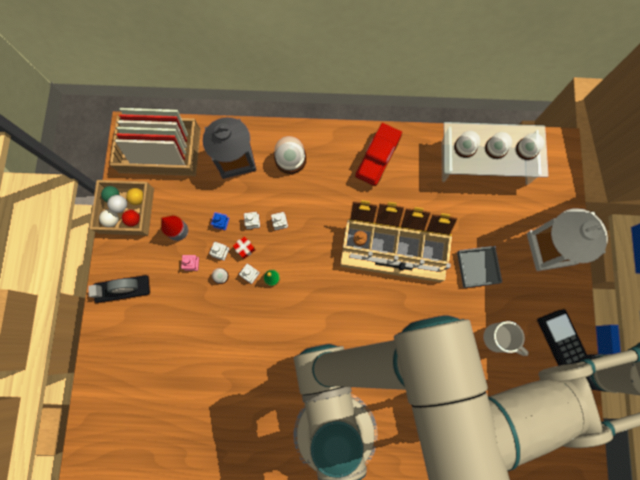

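View pics/side0.png

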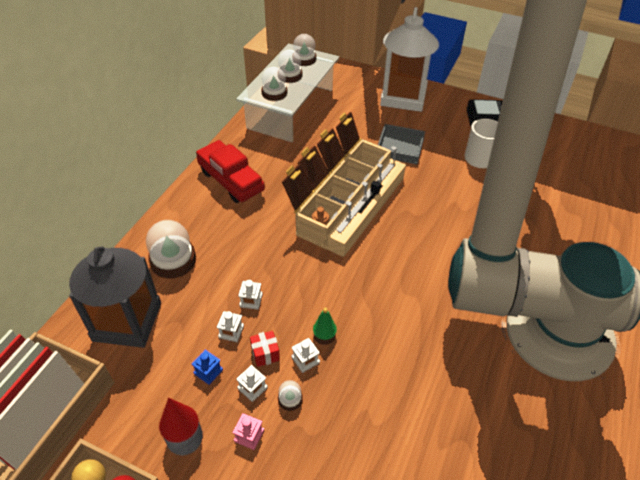

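```bash
cat > h.py <<'E'
import numpy as np,cv2
from rig import manip
def ray(n,uv):
    c=manip.calibration(n);K=np.array([[c['fx'],0,c['cx']],[0,c['fy'],c['cy']],[0,0,1.]])
    p=cv2.undistortPoints(np.array([[uv]],float),K,np.array(c['distortion']))[0,0]
    T=np.array(c['camera_from_world']);d=T[:3,:3].T@np.array([p[0],-p[1],-1.]);o=-T[:3,:3].T@T[:3,3]
    return o,d
def plane(n,uv,z):
    o,d=ray(n,uv);return o+d*(z-o[2])/d[2]
def tri(a,b):
    A=[];r=[]
    for n,uv in(("top",a),("side",b)):
        o,d=ray(n,uv);d=d/np.linalg.norm(d);P=np.eye(3)-np.outer(d,d);A.append(P);r.append(P@o)
    return np.linalg.lstsq(np.vstack(A),np.hstack(r),rcond=None)[0]
def proj(n,p):
    c=manip.calibration(n);T=np.array(c['camera_from_world']);q=T[:3,:3]@np.array(p,float)+T[:3,3]
    q=q*[1,-1,-1];K=np.array([[c['fx'],0,c['cx']],[0,c['fy'],c['cy']],[0,0,1.]])
    return cv2.projectPoints(q.reshape(1,1,3),np.zeros(3),np.zeros(3),K,np.array(c['distortion']))[0].ravel()
def crop(img,x0,y0,x1,y1,f,name):
    im=cv2.resize(img[y0:y1,x0:x1],None,fx=f,fy=f,interpolation=cv2.INTER_CUBIC)
    cv2.imwrite(name,im[:,:,::-1])
E
python3 - <<'E'
from h import *
t=cv2.imread('pics/top0.png')[:,:,::-1];s=cv2.imread('pics/side0.png')[:,:,::-1]
crop(t,330,190,510,300,4,'pics/tcase.png');crop(t,170,200,300,300,6,'pics/tlan.png')
crop(s,270,100,430,260,3.7,'pics/scase.png');crop(s,180,260,360,460,3,'pics/slan.png')
E
```

```text
(no output)
```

View pics/tcase.png

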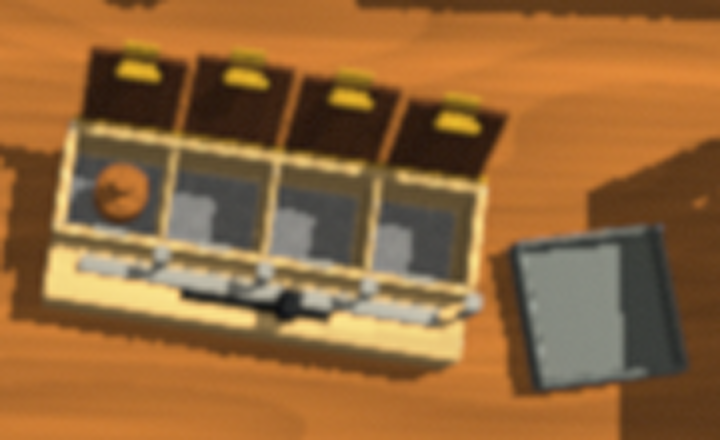

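View pics/tlan.png

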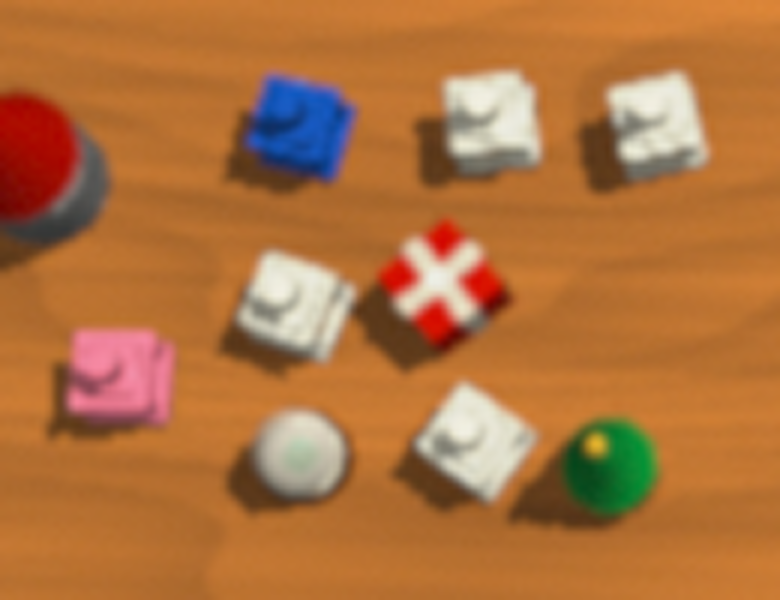

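View pics/scase.png

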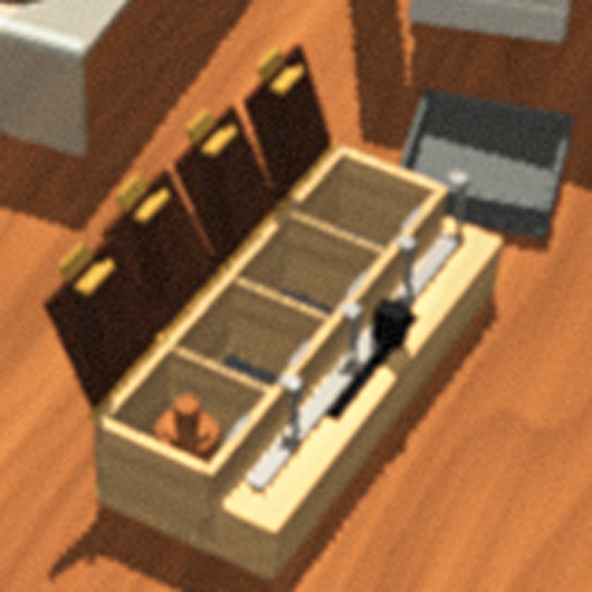

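View pics/slan.png

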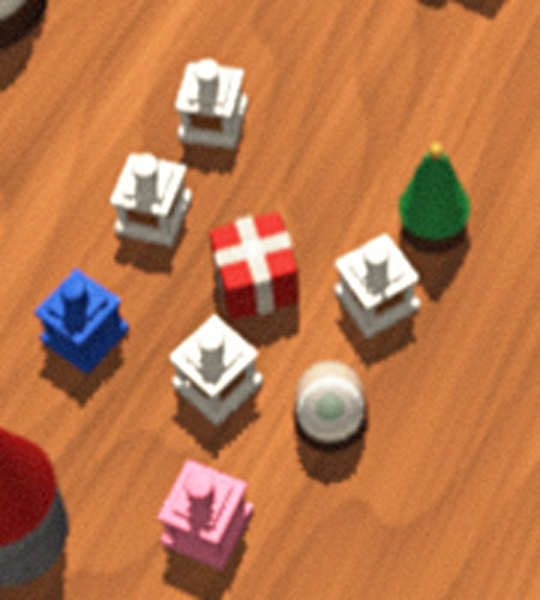

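```bash
python3 - <<'E'
from h import *
T={'A':((250,217.8),(229,313.3)),'B':((277,219.2),(249.3,282.7)),'C':((216.3,249.2),(250.7,371.7)),'D':((247.2,271.7),(305.7,343.3))}
for k,(a,b) in T.items(): print(k,tri(a,b).round(4),plane('top',a,.06).round(4),plane('side',b,.06).round(4))
ft=lambda p:(p[0]/4+330,p[1]/4+190); fs=lambda p:(p[0]/3.7+270,p[1]/3.7+100)
P=[plane('top',ft(p),.07) for p in((75,125),(488,182),(475,292),(58,235))]
print('case top view BL BR FR FL\n',np.round(P,4))
Q=[plane('side',fs(p),.07) for p in((103,420),(343,147),(448,188),(212,472))]
print(np.round(Q,4))
print('blank',tri(ft((122,188)),fs((187,400))).round(4),plane('top',ft((122,188)),.066),plane('side',fs((187,400)),.066))
tr=[(515,245),(660,228),(685,370),(535,392)]
print('tray',np.round([plane('top',ft(p),.026) for p in tr],4))
tr=[(428,92),(572,115),(545,235),(400,165)]
print(np.round([plane('side',fs(p),.026) for p in tr],4))
print('lock',plane('top',ft((290,300)),.077),plane('side',fs((395,308)),.077))
E
```

```text
A [0.5951 0.2686 0.0604] [0.5936 0.2683 0.06  ] [0.597  0.2685 0.06  ]
B [0.5939 0.1895 0.0627] [0.5924 0.1892 0.06  ] [0.5974 0.1879 0.06  ]
C [0.4984 0.3593 0.0578] [0.4965 0.3584 0.06  ] [0.4992 0.3605 0.06  ]
D [0.4356 0.2654 0.0574] [0.4345 0.2648 0.06  ] [0.4357 0.2669 0.06  ]
case top view BL BR FR FL
 [[ 0.5914 -0.0201  0.07  ]
 [ 0.5601 -0.319   0.07  ]
 [ 0.4792 -0.3081  0.07  ]
 [ 0.5096 -0.0102  0.07  ]]
[[ 0.5891 -0.0171  0.07  ]
 [ 0.5544 -0.3152  0.07  ]
 [ 0.476  -0.3053  0.07  ]
 [ 0.5136 -0.0062  0.07  ]]
blank [ 0.5488 -0.0549  0.0683] [ 0.54673007 -0.05546814  0.066     ] [ 0.55250032 -0.05698462  0.066     ]
tray [[ 0.5238 -0.3493  0.026 ]
 [ 0.5406 -0.4571  0.026 ]
 [ 0.4353 -0.4712  0.026 ]
 [ 0.4152 -0.3614  0.026 ]]
[[ 0.5394 -0.4525  0.026 ]
 [ 0.4365 -0.4721  0.026 ]
 [ 0.4135 -0.339   0.026 ]
 [ 0.5286 -0.3662  0.026 ]]
lock [ 0.46731927 -0.17536027  0.077     ] [ 0.46455781 -0.17452224  0.077     ]
```

```bash
cat >> h.py <<'E'
YAW=-0.106; C0=np.array([.534,-.163])
XA=np.array([np.cos(YAW),np.sin(YAW)]);YA=np.array([-np.sin(YAW),np.cos(YAW)])
def case(x,y): return C0+XA*x+YA*y
TH=-np.pi/2+YAW
def st():
    s=manip.get_state();w,x,y,z=s['ee_rot'];th=np.arctan2(2*(x*y+w*z),1-2*(y*y+z*z))
    print('t',round(s['clock'],2),'pos',s['position'].round(4),'th',round(th,3),'F',s['contact_force'].round(1),'w',round(s['width'],4),'q',s['qpos'].round(2))
    return s['position'],th
def go(x,y,z,p=None):
    """delta in tool axes from measured (or p) assuming orientation TH"""
    if p is None:p,_=st()
    d=np.array([x,y])-p[:2]
    o=np.array([-d@YA,-d@XA,p[2]-z]);print('delta tool',o.round(4),'rows>=',np.abs(o).max()/.0625, np.linalg.norm(o)/.0625);return o
E
python3 - <<'E'
from h import *
go(.5488,-.055,.16)
E
```

```text
t 0.1 pos [ 0.2023 -0.5377  0.2305] th -1.211 F [-0.5  0.5  0.5] w 0.0852 q [-1.33  0.28  1.51 -0.    1.36 -0.12]
delta tool [-0.5167 -0.2934  0.0705] rows>= 8.266476970894596 9.573475219518825
```

Emit:
send_rows:
  increments:
    - [0.35,0,0,0,0.155]
    - [0.35,0,0,0,0.155]
    - [0.35,0,0,0,0.156]
  squeeze: 40

```text
clock: 0.48
position: [0.2024, -0.5379, 0.2308]
ee_rot: [0.0, -0.667, 0.745, 0.0]
contact_force: [-0.7, -1.1, 0.2]
width: 0.032
```

Emit:
send_rows:
  increments:
    - [0.35,-0.043,-0.0245,0,0]
    - [0.35,-0.043,-0.0245,0,0]
    - [0.35,-0.043,-0.0245,0,0]
    - [0.35,-0.043,-0.0245,0,0]
    - [0.35,-0.043,-0.0245,0,0]
    - [0.35,-0.043,-0.0245,0,0]
    - [0.35,-0.043,-0.0245,0,0]
    - [0.35,-0.043,-0.0245,0,0]

```text
clock: 1.48
position: [0.4344, -0.2154, 0.2311]
ee_rot: [-0.0, -0.669, 0.744, 0.0]
contact_force: [0.3, 0.1, 0.1]
width: 0.0295
```

Emit:
send_rows:
  increments:
    - [0.35,-0.043,-0.0245,0,0]
    - [0.35,-0.043,-0.0245,0,0]
    - [0.35,-0.043,-0.0245,0.03,0]
    - [0.35,-0.043,-0.0245,0.04,0]
    - [0.35,0,0,0,0]

```text
clock: 2.1
position: [0.5478, -0.0539, 0.1583]
ee_rot: [-0.002, -0.67, 0.742, 0.003]
contact_force: [0.7, -1.2, 0.4]
width: 0.0299
```

```bash
python3 - <<'E'
from h import *
go(.5488,-.055,.046)
E
```

```text
t 2.1 pos [ 0.5478 -0.0539  0.1583] th -1.673 F [ 0.7 -1.2  0.4] w 0.0299 q [-0.22  0.29  1.67  0.    1.19  1.45]
delta tool [ 0.001  -0.0011  0.1123] rows>= 1.7963854704772848 1.7965449105946087
```

Emit:
send_rows:
  increments:
    - [0.35,0,0,0.03,0]
    - [0.35,0,0,0.03,0]
    - [0.35,0,0,0.03,0]
    - [0.35,0,0,0.02,0]
    - [0.35,0,0,0,0]

```text
clock: 2.72
position: [0.5486, -0.0582, 0.0609]
ee_rot: [0.0, -0.668, 0.744, -0.002]
contact_force: [-15.2, 5.7, 56.7]
width: 0.0298
```

```bash
python3 - <<'E'
from h import *
st()
t=manip.get_image('top');s=manip.get_image('side')
a=cv2.resize(t[190:300,310:470],None,fx=2.5,fy=3.5*.714,interpolation=cv2.INTER_CUBIC)
b=cv2.resize(s[100:260,250:410],None,fx=2.4,fy=2.4,interpolation=cv2.INTER_CUBIC)
H=max(a.shape[0],b.shape[0]);o=np.zeros((H,a.shape[1]+b.shape[1],3),np.uint8);o[:a.shape[0],:a.shape[1]]=a;o[:b.shape[0],a.shape[1]:]=b
cv2.imwrite('pics/g1.png',o[:,:,::-1])
E
```

```text
t 2.73 pos [ 0.5486 -0.0582  0.0609] th -1.677 F [-15.2   5.7  56.7] w 0.0298 q [-0.23  0.39  1.8  -0.    0.95  1.45]
```

View pics/g1.png

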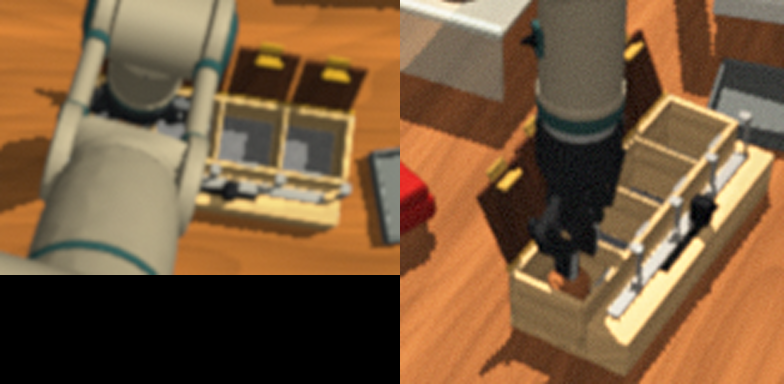

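Emit:
send_rows:
  increments:
    - [0.35,0,0,-0.03,0]
    - [0.35,0,0,-0.03,0]
    - [0.35,0,0,-0.03,0]
    - [0.35,0,0,0,0]

```text
clock: 3.32
position: [0.5506, -0.0585, 0.1452]
ee_rot: [0.002, -0.668, 0.744, -0.003]
contact_force: [0.6, -0.3, -0.7]
width: 0.0298
```

```bash
python3 - <<'E'
from h import *
st()
s=manip.get_image('side')
crop(s,260,60,420,220,3.7,'pics/g2.png')
E
```

```text
t 3.33 pos [ 0.5506 -0.0585  0.1452] th -1.678 F [ 0.6 -0.3 -0.7] w 0.0298 q [-0.23  0.3   1.69 -0.    1.14  1.45]
```

View pics/g2.png

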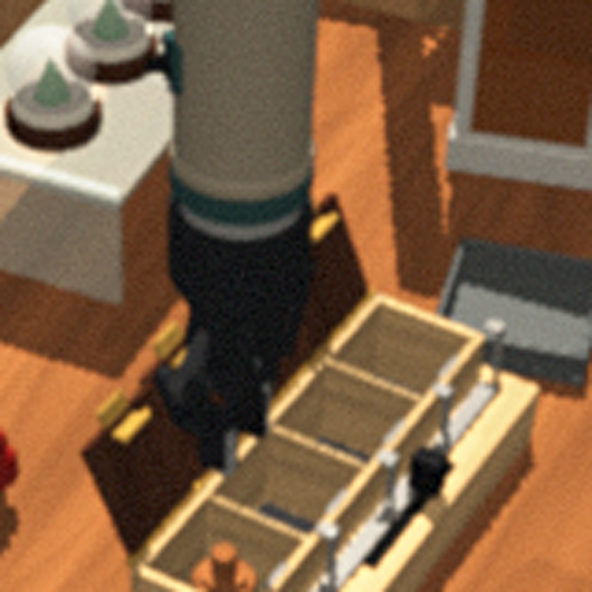

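```bash
python3 - <<'E'
from h import *
p,_=st()
for n in('side',):
  print(((proj(n,p)-[260,60])*3.7), [((proj(n,p+np.array([*(YA*k),.0]))-[260,60])*3.7).round() for k in(-.03,-.015,.015,.03)], [((proj(n,p+np.array([0,0,k]))-[260,60])*3.7).round() for k in(.02,.073,.12)])
s=manip.get_image('side');crop(s,270,140,370,240,6,'pics/g3.png')
t=manip.get_image('top');crop(t,320,180,450,290,6,'pics/g3t.png')
E
```

```text
t 3.38 pos [ 0.5494 -0.0581  0.1435] th -1.678 F [-0.8 -0.2 -0. ] w 0.0298 q [-0.23  0.3   1.69 -0.    1.14  1.45]
[231.51831376 453.41259107] [array([258., 423.]), array([245., 438.]), array([218., 469.]), array([205., 484.])] [array([232., 427.]), array([234., 355.]), array([235., 287.])]
```

View pics/g3.png

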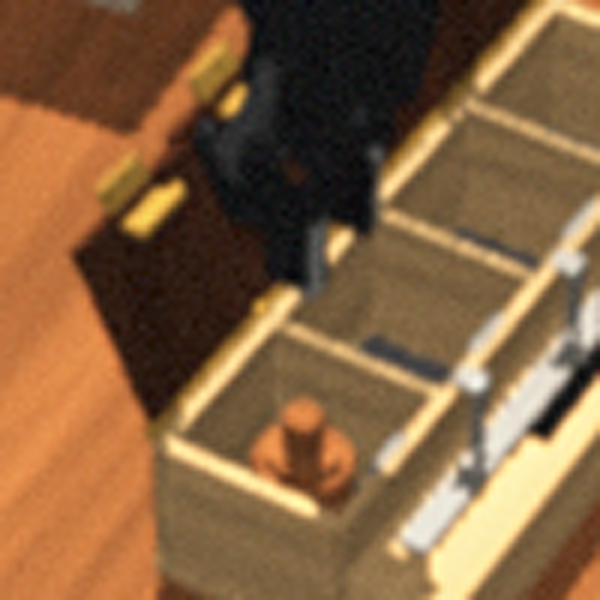

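View pics/g3t.png

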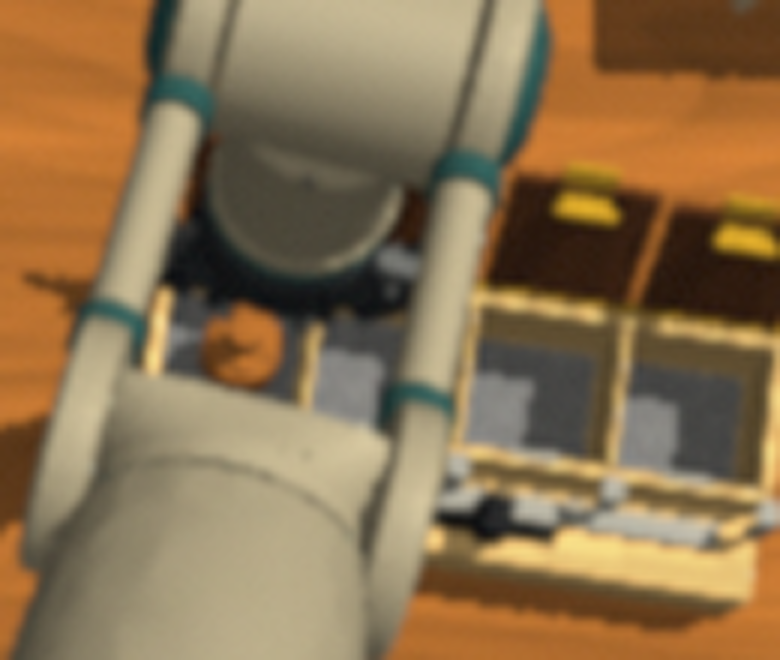

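```bash
python3 - <<'E'
from h import *
ft=lambda p:(p[0]/4+330,p[1]/4+190)
print(plane('top',ft((122,190)),.044), plane('side',(320.5,207.5),.066))
c=manip.calibration('top')['camera_from_world'];print(-c[:3,:3].T@c[:3,3])
s=cv2.imread('pics/g3.png')
print(case(0,.111))
# project predicted bay3 inner corners z70 on side
cv2.imwrite('pics/x.png',s)
for n,o,f in(('side',(270,140),6),('top',(320,180),6)):
  im=cv2.imread('pics/g3.png' if n=='side' else 'pics/g3t.png')
  for k in range(4):
    pts=[((proj(n,[*case(a,k*.074-.111+b),.07])-o)*f) for a,b in((.035,.035),(.035,-.035),(-.035,-.035),(-.035,.035))]
    cv2.polylines(im,[np.int32(pts)],True,(0,255,0),1)
  cv2.imwrite(f'pics/ov_{n}.png',im)
E
```

```text
[ 0.5503691 -0.0568895  0.044    ] [ 0.55336404 -0.05867268  0.066     ]
[0.22652782 0.03093202 1.43539431]
[ 0.54574398 -0.05262301]
```

View pics/ov_side.png

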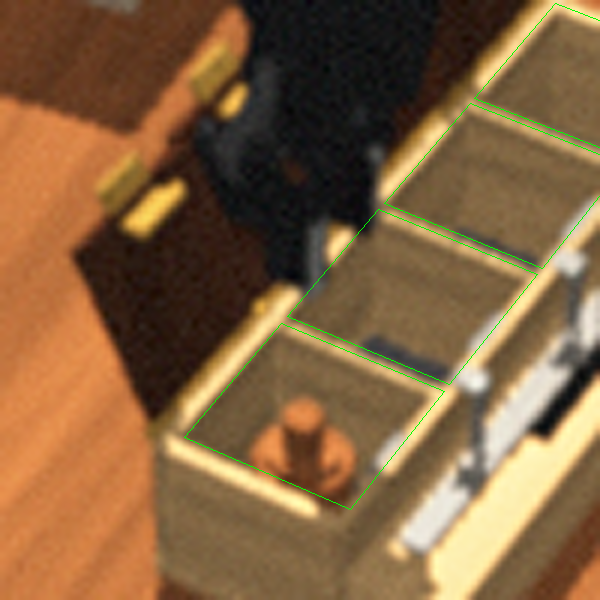

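View pics/ov_top.png

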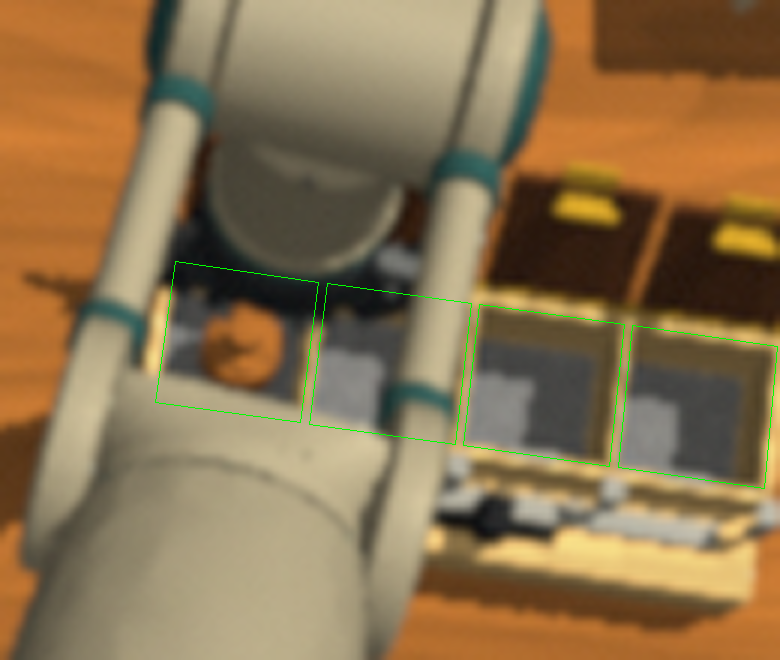

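Emit:
send_rows:
  increments:
    - [0.26,0,-0.0025,0.02,0]
    - [0.26,0,0,0.03,0]
    - [0.26,0,0,0.02,0]
    - [0.26,0,0,0,0]

```text
clock: 3.98
position: [0.5491, -0.057, 0.0693]
ee_rot: [-0.002, -0.669, 0.744, 0.003]
contact_force: [-0.6, -0.7, -0.1]
width: 0.022
```

```bash
python3 - <<'E'
from h import *
p,_=st();print(proj('side',p))
s=manip.get_image('side')
crop(s,270,140,370,240,6,'pics/g4.png')
E
```

```text
t 3.98 pos [ 0.5491 -0.057   0.0693] th -1.677 F [-0.6 -0.7 -0.1] w 0.022 q [-0.23  0.38  1.78 -0.    0.98  1.45]
[321.96828665 207.54574379]
```

View pics/g4.png

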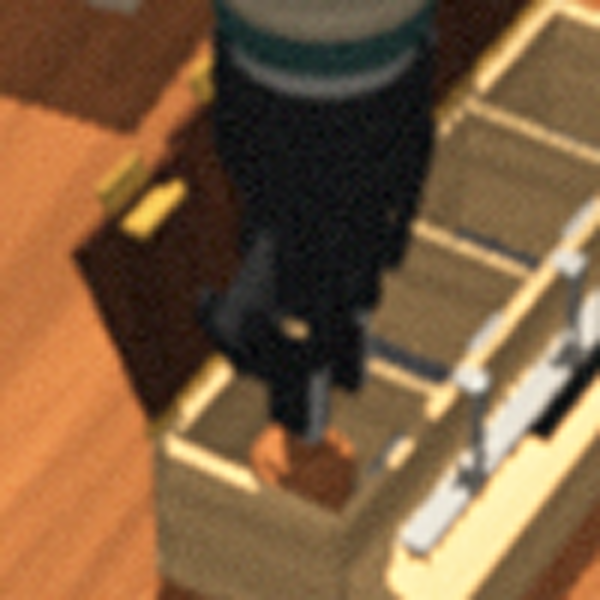

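Emit:
send_rows:
  increments:
    - [0.26,-0.001,-0.004,0,0]
    - [0.26,0,0,0,0]
    - [0.26,0,0,0,0]

```text
clock: 4.4
position: [0.556, -0.0568, 0.0726]
ee_rot: [0.0, -0.669, 0.744, -0.001]
contact_force: [0.2, 0.3, 0.5]
width: 0.0225
```

```bash
python3 - <<'E'
from h import *
st()
s=manip.get_image('side');st()
crop(s,270,140,370,240,6,'pics/g5.png')
E
```

```text
t 4.4 pos [ 0.556  -0.0568  0.0726] th -1.677 F [0.2 0.3 0.5] w 0.0225 q [-0.23  0.39  1.77 -0.    0.98  1.45]
t 4.45 pos [ 0.5558 -0.0567  0.0725] th -1.677 F [-0.8 -0.1  0.7] w 0.0223 q [-0.23  0.39  1.77 -0.    0.98  1.45]
```

View pics/g5.png

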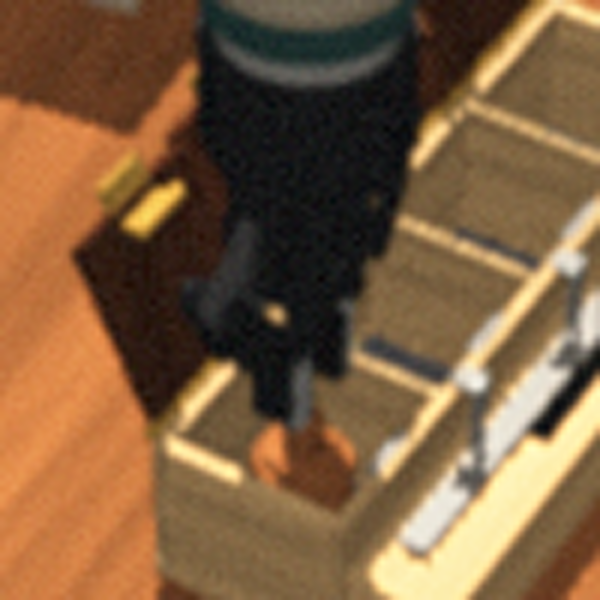

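Emit:
send_rows:
  increments:
    - [0.26,0,0.002,0,0]
    - [0.26,0,0,0.008,0]
    - [0.26,0,0,0.008,0]
    - [0.26,0,0,0,0]
    - [0.26,0,0,0,0]

```text
clock: 5.08
position: [0.5536, -0.0565, 0.0558]
ee_rot: [-0.0, -0.669, 0.744, 0.0]
contact_force: [-0.4, 0.4, 0.0]
width: 0.0221
```

No contact at z 56 mm: the fingers straddle the knob. Continue down and close.

Emit:
send_rows:
  increments:
    - [0.26,0,0,0.009,0]
    - [0.26,0,0,0,0]
    - [0.0,0,0,0,0]
    - [0.0,0,0,0,0]
    - [0.0,0,0,0,0]
    - [0.0,0,0,0,0]

```text
clock: 5.82
position: [0.5536, -0.0565, 0.0471]
ee_rot: [0.0, -0.669, 0.744, -0.0]
contact_force: [-0.1, -0.1, -0.9]
width: 0.0147
```

Emit:
send_rows:
  increments:
    - [0,0,0,-0.03,0]
    - [0,0,0,-0.05,0]
    - [0,0,0,-0.04,0]
    - [0,0,0,0,0]
    - [0,0,0,0,0]

```text
clock: 6.45
position: [0.5528, -0.0563, 0.1664]
ee_rot: [-0.0, -0.669, 0.744, 0.0]
contact_force: [-1.0, -0.2, -1.3]
width: 0.0143
```

```bash
python3 - <<'E'
from h import *
go(.479,-.409,.12)
crop(manip.get_image('side'),240,60,440,260,3,'pics/g6.png')
E
```

```text
t 6.45 pos [ 0.5528 -0.0563  0.1664] th -1.677 F [-1.  -0.2 -1.3] w 0.0143 q [-0.23  0.29  1.65 -0.    1.2   1.45]
delta tool [0.3585 0.0361 0.0464] rows>= 5.735839448848752 5.812587775542793
```

View pics/g6.png

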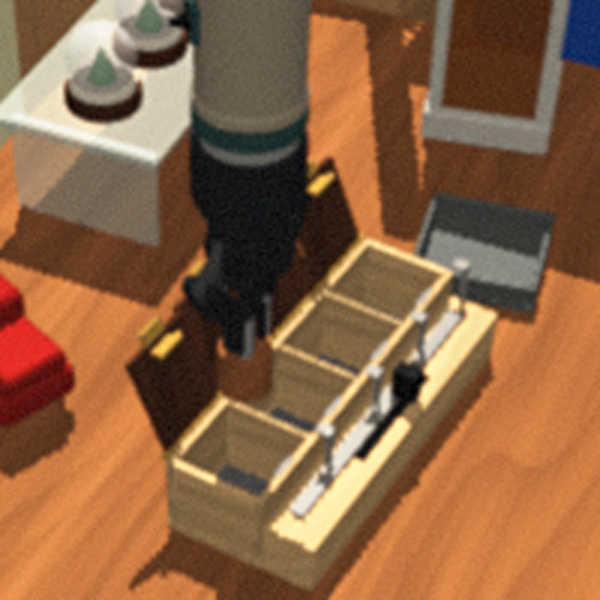

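Blank is held (orange cylinder under fingers at ~(245,370)), bay 3 empty. Move to the tray.

Emit:
send_rows:
  increments:
    - [0,0.045,0.0045,0,0]
    - [0,0.045,0.0045,0,0]
    - [0,0.045,0.0045,0,0]
    - [0,0.045,0.0045,0,0]
    - [0,0.045,0.0045,0,0]
    - [0,0.045,0.0045,0,0]
    - [0,0.045,0.0045,0,0]
    - [0,0.044,0.0045,0,0]

```text
clock: 7.5
position: [0.4786, -0.4104, 0.1648]
ee_rot: [0.0, -0.668, 0.744, 0.002]
contact_force: [1.1, 0.1, -0.4]
width: 0.0143
```

Emit:
send_rows:
  increments:
    - [0,0,0,0.03,0]
    - [0,0,0,0.03,0]
    - [0,0,0,0.03,0]
    - [0,0,0,0.015,0]
    - [0,0,0,0.008,0]
    - [0,0,0,0,0]
    - [0,0,0,0,0]

```text
clock: 8.38
position: [0.4803, -0.4103, 0.0551]
ee_rot: [-0.0, -0.669, 0.744, -0.001]
contact_force: [0.7, -0.7, -1.0]
width: 0.0143
```

Emit:
send_rows:
  increments:
    - [0,0,0,0.0045,0]
    - [0,0,0,0.004,0]
    - [0,0,0,0,0]
    - [0.35,0,0,0,0]
    - [0.35,0,0,0,0]
    - [0.35,0,0,0,0]
    - [0.35,0,0,-0.03,0]
    - [0.35,0,0,-0.05,0]

```text
clock: 9.38
position: [0.4786, -0.4086, 0.1244]
ee_rot: [-0.0, -0.669, 0.744, 0.002]
contact_force: [-0.5, -0.7, -0.7]
width: 0.0299
```

Emit:
send_rows:
  increments:
    - [0.35,0,0,-0.06,0]
    - [0.35,-0.04,-0.01,0,0]
    - [0.35,-0.06,-0.01,0,0]
    - [0.35,-0.06,-0.01,0,0]
    - [0.35,-0.06,-0.01,0,0]
    - [0.35,-0.06,-0.01,0,0]
    - [0.35,0,0,0,0]

```text
clock: 10.25
position: [0.5597, -0.1322, 0.1857]
ee_rot: [0.001, -0.671, 0.742, 0.0]
contact_force: [0.6, -0.4, 0.2]
width: 0.0296
```

```bash
python3 - <<'E'
from h import *
st()
t=manip.get_image('top');s=manip.get_image('side')
cv2.imwrite('pics/t7.png',t[:,:,::-1]);cv2.imwrite('pics/s7.png',s[:,:,::-1])
a=cv2.resize(t[230:310,440:520],(400,400),interpolation=cv2.INTER_CUBIC);b=cv2.resize(s[110:190,350:430],(400,400),interpolation=cv2.INTER_CUBIC)
cv2.imwrite('pics/tray7.png',np.hstack([a,b])[:,:,::-1])
a=cv2.resize(t[200:300,170:300],None,fx=3,fy=3,interpolation=cv2.INTER_CUBIC);b=cv2.resize(s[260:440,180:360],None,fx=2.2,fy=2.2,interpolation=cv2.INTER_CUBIC)
o=np.zeros((400,800,3),np.uint8);o[:300,:390]=a;o[:396,390:786]=b
cv2.imwrite('pics/lan7.png',o[:,:,::-1])
E
```

```text
t 10.25 pos [ 0.5597 -0.1322  0.1857] th -1.671 F [ 0.6 -0.4  0.2] w 0.0296 q [-0.35  0.3   1.58  0.    1.26  1.32]
```

View pics/tray7.png

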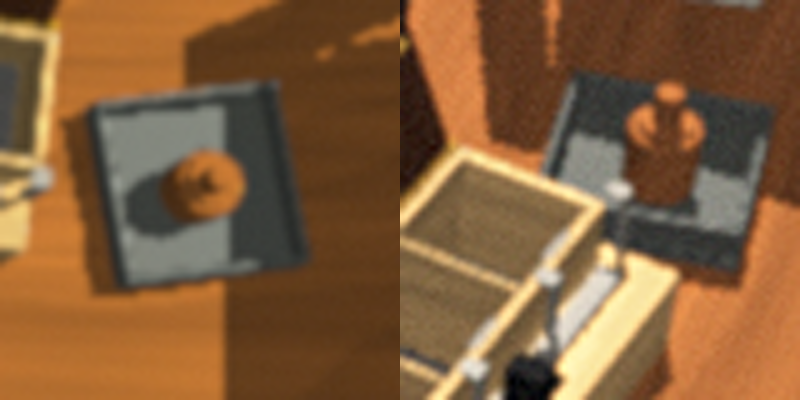

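View pics/lan7.png

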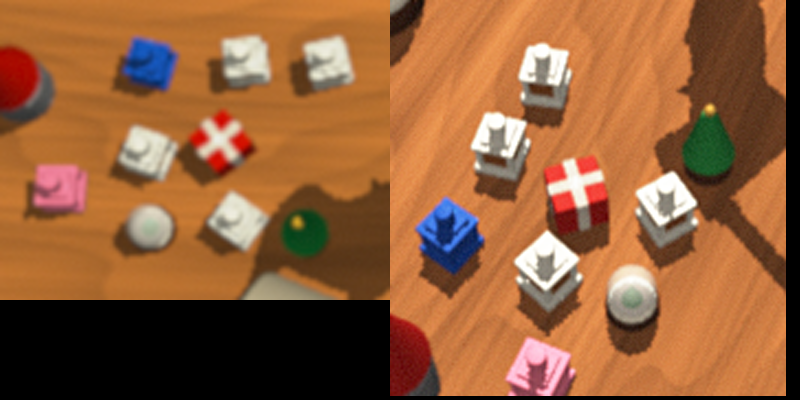

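```bash
sed -i 's/C0=np.array(.*/C0=np.array([.5355,-.1615])/' h.py; python3 - <<'E'
from h import *
go(.5962,.190,.10)
E
```

```text
t 10.35 pos [ 0.5592 -0.1362  0.1857] th -1.675 F [ 0.  -0.4 -0.7] w 0.0297 q [-0.36  0.31  1.58 -0.    1.26  1.32]
delta tool [-0.3283 -0.0023  0.0857] rows>= 5.253258752101812 5.429210277285814
```

Emit:
send_rows:
  increments:
    - [0.35,-0.055,0,0,0]
    - [0.35,-0.055,0,0,0]
    - [0.35,-0.055,0,0,0]
    - [0.35,-0.055,0,0,0]
    - [0.35,-0.055,-0.001,0,0]
    - [0.35,-0.053,-0.001,0.03,0]
    - [0.35,0,0,0.055,0]
    - [0.35,0,0,0,0]

```text
clock: 11.35
position: [0.5927, 0.1873, 0.0962]
ee_rot: [-0.005, -0.668, 0.744, 0.002]
contact_force: [-0.7, 0.6, 0.6]
width: 0.0296
```

```bash
python3 - <<'E'
from h import *
s=manip.get_image('side')
go(.5962,.190,.065)
crop(s,190,220,330,360,5,'pics/g8.png')
E
```

```text
t 11.4 pos [0.5951 0.1875 0.0991] th -1.679 F [ 0.4 -0.4  1.4] w 0.03 q [ 0.19  0.45  1.59 -0.    1.11  1.87]
delta tool [-0.0026 -0.0008  0.0341] rows>= 0.5454951177690579 0.5471933084725646
```

View pics/g8.png

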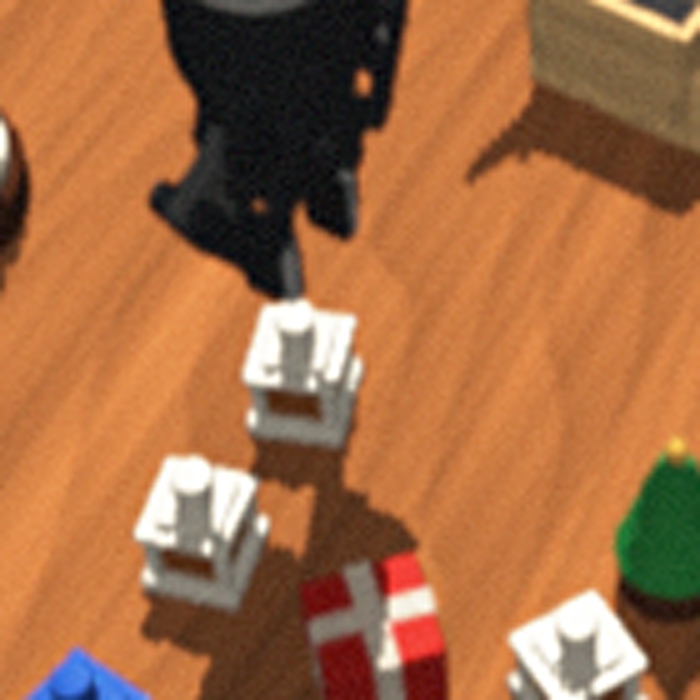

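Emit:
send_rows:
  increments:
    - [0.35,-0.0025,-0.0005,0.02,0]
    - [0.35,0,0,0.018,0]
    - [0.35,0,0,0,0]
    - [0.35,0,0,0,0]

```text
clock: 11.9
position: [0.5984, 0.1911, 0.0648]
ee_rot: [0.002, -0.668, 0.744, -0.001]
contact_force: [-0.8, 0.3, 0.6]
width: 0.0299
```

Emit:
send_rows:
  increments:
    - [0.35,0.001,0.001,0.01,0]
    - [0.35,0,0,0.008,0]
    - [0.35,0,0,0,0]
    - [0.35,0,0,0,0]

```text
clock: 12.4
position: [0.5955, 0.191, 0.0444]
ee_rot: [-0.0, -0.669, 0.744, 0.0]
contact_force: [-0.4, -0.2, 0.5]
width: 0.0298
```

```bash
python3 - <<'E'
from h import *
st();s=manip.get_image('side')
crop(s,190,220,330,360,5,'pics/g9.png')
E
```

```text
t 12.4 pos [0.5955 0.191  0.0444] th -1.677 F [-0.4 -0.2  0.5] w 0.0298 q [ 0.2   0.5   1.65 -0.    0.99  1.88]
```

View pics/g9.png

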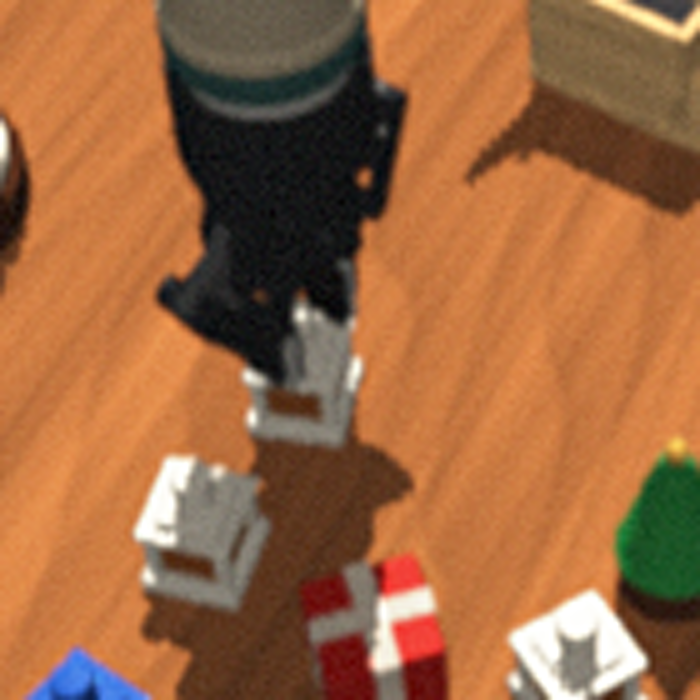

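Fingers straddle the finial. Close and lift.

Emit:
send_rows:
  increments:
    - [0,0,0,0,0]
    - [0,0,0,0,0]
    - [0,0,0,0,0]
    - [0,0,0,0,0]
    - [0,0,0,-0.03,0]
    - [0,0,0,-0.055,0]
    - [0,0,0,-0.055,0]
    - [0,0,0,0,0]

```text
clock: 13.45
position: [0.5985, 0.1917, 0.1898]
ee_rot: [0.005, -0.669, 0.744, -0.003]
contact_force: [0.4, -0.2, -1.0]
width: 0.0141
```

```bash
python3 - <<'E'
from h import *
b=case(0,.111);print(b);go(b[0],b[1],.12)
E
```

```text
[ 0.54724398 -0.05112301]
t 13.45 pos [0.5985 0.1917 0.1898] th -1.677 F [ 0.4 -0.2 -1. ] w 0.0141 q [0.2  0.37 1.46 0.   1.29 1.88]
delta tool [0.2469 0.0253 0.0698] rows>= 3.949955416848832 4.124546926036888
```

Emit:
send_rows:
  increments:
    - [0,0.045,0.005,0,0]
    - [0,0.05,0.005,0,0]
    - [0,0.05,0.005,0,0]
    - [0,0.05,0.005,0,0]
    - [0,0.05,0.005,0,0]
    - [0,0,0,0.025,0]
    - [0,0,0,0.025,0]
    - [0,0,0,0,0]

```text
clock: 14.45
position: [0.5418, -0.0496, 0.1314]
ee_rot: [-0.002, -0.668, 0.744, 0.003]
contact_force: [0.7, -0.2, -0.5]
width: 0.0141
```

```bash
python3 - <<'E'
from h import *
s=manip.get_image('side')
b=case(0,.111);go(b[0],b[1],.051)
crop(s,260,120,380,240,5,'pics/g10.png')
E
```

```text
t 14.5 pos [ 0.5433 -0.0497  0.1329] th -1.677 F [ 0.2 -1.4 -0.4] w 0.0141 q [-0.22  0.31  1.72 -0.    1.12  1.46]
delta tool [ 0.001  -0.0041  0.0819] rows>= 1.3101656941052888 1.3118923502207467
```

View pics/g10.png

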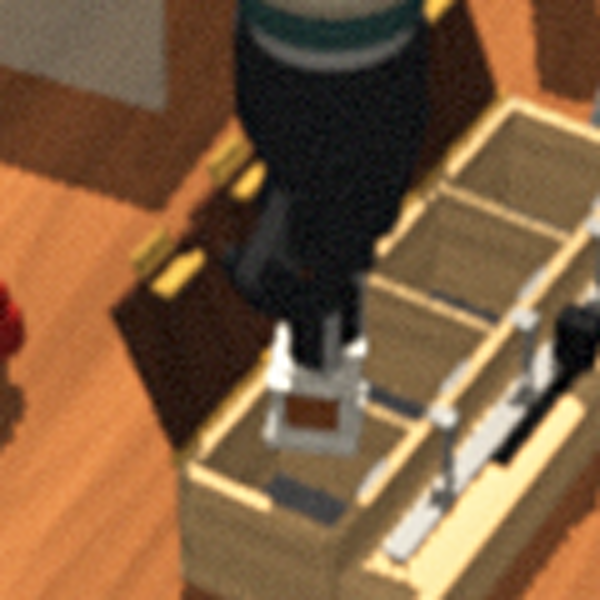

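Emit:
send_rows:
  increments:
    - [0,0.001,-0.002,0.02,0]
    - [0,0,0,0.02,0]
    - [0,0,0,0.02,0]
    - [0,0,0,0.01,0]
    - [0,0,0,0.005,0]
    - [0,0,0,0,0]
    - [0,0,0,0,0]

```text
clock: 15.38
position: [0.5472, -0.0513, 0.0602]
ee_rot: [0.0, -0.669, 0.744, -0.001]
contact_force: [0.3, -0.2, -1.3]
width: 0.0143
```

Emit:
send_rows:
  increments:
    - [0,0,0,0.005,0]
    - [0,0,0,0.0045,0]
    - [0,0,0,0,0]
    - [0.3,0,0,0,0]
    - [0.3,0,0,0,0]
    - [0.3,0,0,0,0]
    - [0.3,0,0,-0.03,0]
    - [0.3,0,0,-0.04,0]

```text
clock: 16.38
position: [0.5457, -0.051, 0.1196]
ee_rot: [-0.001, -0.669, 0.744, 0.001]
contact_force: [1.7, 0.2, 0.1]
width: 0.0262
```

Emit:
send_rows:
  increments:
    - [0.35,0,0,-0.06,0]
    - [0.35,-0.06,0,-0.01,0]
    - [0.35,-0.06,0,0,0]
    - [0.35,-0.06,0,0,0]
    - [0.35,-0.06,0,0,0]
    - [0.35,0,0,0,0]

```text
clock: 17.12
position: [0.5719, 0.1917, 0.1896]
ee_rot: [0.001, -0.671, 0.742, 0.001]
contact_force: [-0.7, -1.5, -0.5]
width: 0.0297
```

```bash
python3 - <<'E'
from h import *
t=manip.get_image('top');s=manip.get_image('side')
go(.597,.2697,.1)
a=cv2.resize(t[190:290,330:430],(300,300),interpolation=cv2.INTER_CUBIC);b=cv2.resize(s[260:440,180:360],None,fx=2.5,fy=2.5,interpolation=cv2.INTER_CUBIC)
c=cv2.resize(s[150:250,270:370],(300,300),interpolation=cv2.INTER_CUBIC)
o=np.zeros((600,750,3),np.uint8);o[:300,:300]=a;o[:450,300:]=b;o[300:,:300]=c
cv2.imwrite('pics/g11.png',o[:,:,::-1])
E
```

```text
t 17.23 pos [0.5716 0.1876 0.1895] th -1.675 F [-0.7 -0.5  0.2] w 0.03 q [ 0.2   0.34  1.51 -0.    1.29  1.88]
delta tool [-0.0843 -0.0166  0.0895] rows>= 1.432415193367794 1.9850597037886009
```

View pics/g11.png

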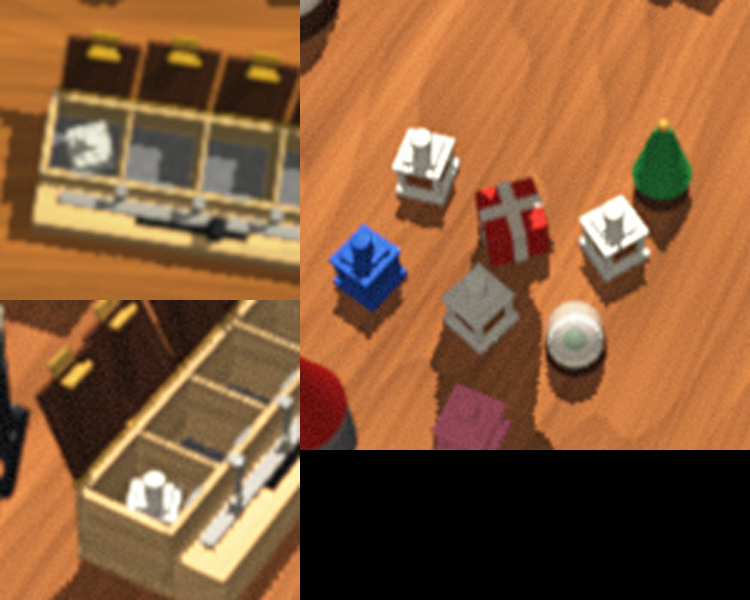

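Lantern B stands in bay 3 (white at (90,145) in the top inset); A, C, D have not moved. Next A.

Emit:
send_rows:
  increments:
    - [0.35,-0.042,-0.0085,0,0]
    - [0.35,-0.042,-0.0085,0.02,0]
    - [0.35,0,0,0.04,0]
    - [0.35,0,0,0.03,0]
    - [0.35,0,0,0,0]
    - [0.35,0,0,0,0]

```text
clock: 17.98
position: [0.599, 0.2681, 0.1012]
ee_rot: [0.001, -0.668, 0.744, -0.001]
contact_force: [0.6, -0.6, 0.1]
width: 0.0303
```

```bash
python3 - <<'E'
from h import *
s=manip.get_image('side')
go(.597,.2697,.065)
crop(s,170,240,310,380,5,'pics/g12.png')
E
```

```text
t 18.02 pos [0.5992 0.2685 0.1018] th -1.678 F [-0.2 -0.8  0.4] w 0.03 q [ 0.32  0.48  1.51 -0.    1.14  1.99]
delta tool [-0.001   0.0023  0.0368] rows>= 0.5891805427446464 0.5905595571097545
```

View pics/g12.png

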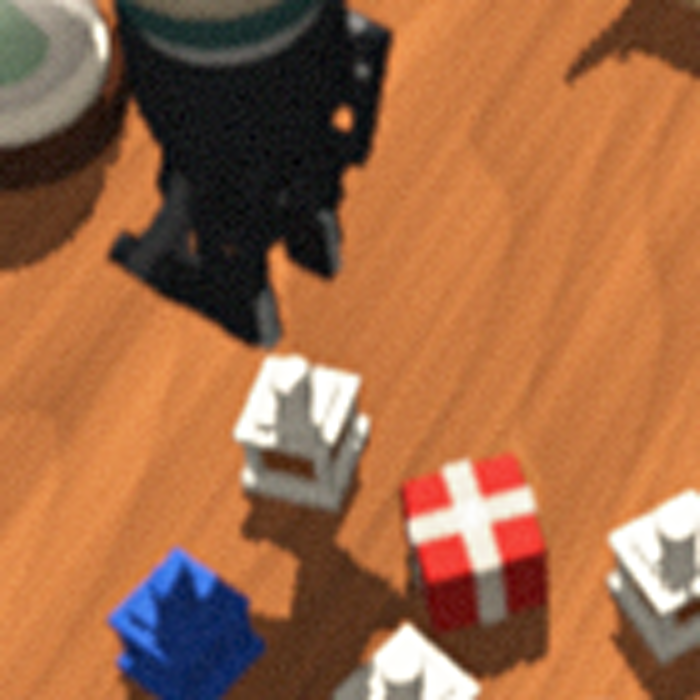

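Emit:
send_rows:
  increments:
    - [0.35,-0.001,0.002,0.02,0]
    - [0.35,0,0,0.013,0]
    - [0.35,0,0,0,0]
    - [0.35,0,0,0,0]
    - [0.35,0,0,0,0]

```text
clock: 18.65
position: [0.5965, 0.2705, 0.0678]
ee_rot: [0.001, -0.669, 0.744, -0.0]
contact_force: [0.4, 1.2, 0.1]
width: 0.0297
```

```bash
python3 - <<'E'
from h import *
s=manip.get_image('side')
p,_=st()
im=cv2.resize(s[260:360,170:270],None,fx=6,fy=6,interpolation=cv2.INTER_CUBIC)[:,:,::-1].copy()
for k in(-.015,0,.015):
  q=proj('side',p+np.array([*(YA*k),0]));cv2.circle(im,tuple(np.int32((q-[170,260])*6)),3,(0,255,0),-1)
cv2.imwrite('pics/g13.png',im)
E
```

```text
t 18.7 pos [0.5964 0.2705 0.0677] th -1.677 F [ 0.1  0.  -0.3] w 0.0299 q [ 0.32  0.51  1.55 -0.    1.07  2.  ]
```

View pics/g13.png

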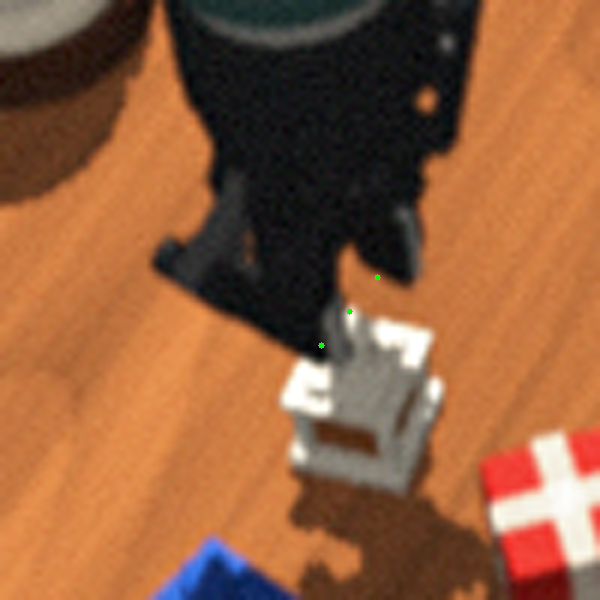

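Emit:
send_rows:
  increments:
    - [0.35,0,0,0.01,0]
    - [0.35,0,0,0.008,0]
    - [0.35,0,0,0.006,0]
    - [0.35,0,0,0,0]
    - [0.35,0,0,0,0]

```text
clock: 19.32
position: [0.596, 0.2703, 0.0429]
ee_rot: [-0.0, -0.669, 0.744, -0.0]
contact_force: [-0.5, 0.4, -0.3]
width: 0.0301
```

Emit:
send_rows:
  increments:
    - [0,0,0,0,0]
    - [0,0,0,0,0]
    - [0,0,0,0,0]
    - [0,0,0,0,0]
    - [0,0,0,-0.03,0]
    - [0,0,0,-0.055,0]
    - [0,0,0,-0.055,0]
    - [0,0,0,0,0]

```text
clock: 20.32
position: [0.5988, 0.2711, 0.1884]
ee_rot: [0.005, -0.669, 0.744, -0.002]
contact_force: [-0.1, 0.9, -2.3]
width: 0.0143
```

```bash
python3 - <<'E'
from h import *
b=case(0,.037);print(b);go(b[0],b[1],.12)
E
```

```text
[ 0.53941466 -0.12470767]
t 20.32 pos [0.5988 0.2711 0.1884] th -1.677 F [-0.1  0.9 -2.3] w 0.0143 q [ 0.32  0.42  1.39 -0.    1.32  2.  ]
delta tool [0.3999 0.0171 0.0684] rows>= 6.397657474242432 6.496332530823948
```

Emit:
send_rows:
  increments:
    - [0,0.05,0.002,0,0]
    - [0,0.05,0.002,0,0]
    - [0,0.05,0.002,0,0]
    - [0,0.05,0.002,0,0]
    - [0,0.05,0.002,0,0]
    - [0,0.05,0.002,0,0]
    - [0,0.05,0.002,0,0]
    - [0,0.05,0.001,0,0]

```text
clock: 21.32
position: [0.5368, -0.127, 0.1812]
ee_rot: [-0.001, -0.669, 0.744, 0.001]
contact_force: [1.0, 0.3, -1.7]
width: 0.0139
```

Emit:
send_rows:
  increments:
    - [0,0,0,0.03,0]
    - [0,0,0,0.025,0]
    - [0,0,0,0,0]
    - [0,0,0,0,0]

```text
clock: 21.82
position: [0.5387, -0.1258, 0.128]
ee_rot: [-0.0, -0.669, 0.744, 0.0]
contact_force: [0.2, 0.3, -1.4]
width: 0.0138
```

```bash
python3 - <<'E'
from h import *
s=manip.get_image('side')
b=case(0,.037);go(b[0],b[1],.05)
crop(s,260,120,380,240,5,'pics/g14.png')
E
```

```text
t 21.88 pos [ 0.5391 -0.1258  0.1286] th -1.677 F [-0.3 -0.1 -0.9] w 0.0142 q [-0.35  0.32  1.71 -0.    1.11  1.32]
delta tool [-0.0012 -0.0002  0.0786] rows>= 1.257030967300515 1.257169624929375
```

View pics/g14.png

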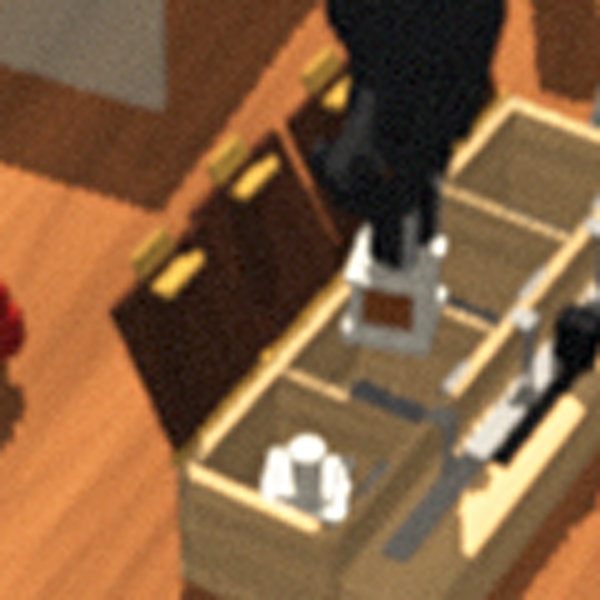

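Emit:
send_rows:
  increments:
    - [0,-0.001,0,0.02,0]
    - [0,0,0,0.02,0]
    - [0,0,0,0.015,0]
    - [0,0,0,0.012,0]
    - [0,0,0,0.007,0]
    - [0,0,0,0.004,0]
    - [0,0,0,0,0]
    - [0,0,0,0,0]

```text
clock: 22.88
position: [0.5391, -0.125, 0.0504]
ee_rot: [0.0, -0.669, 0.744, -0.0]
contact_force: [0.8, -0.6, -1.0]
width: 0.0144
```

Emit:
send_rows:
  increments:
    - [0,0,0,0.001,0]
    - [0.3,0,0,0,0]
    - [0.3,0,0,0,0]
    - [0.3,0,0,0,0]
    - [0.3,0,0,-0.03,0]
    - [0.3,0,0,-0.05,0]
    - [0.35,0,0,-0.06,0]
    - [0.35,-0.06,0.012,0,0]

```text
clock: 23.88
position: [0.538, -0.0673, 0.1945]
ee_rot: [0.003, -0.667, 0.745, -0.006]
contact_force: [0.6, 1.3, -0.4]
width: 0.0299
```

Emit:
send_rows:
  increments:
    - [0.35,-0.06,0.012,0,0]
    - [0.35,-0.06,0.012,0,0]
    - [0.35,-0.06,0.012,0,0]
    - [0.35,-0.06,0.012,0,0]
    - [0.35,-0.06,0.012,0,0]
    - [0.35,-0.055,0.005,0,0]
    - [0.35,0,0,0,0]
    - [0.35,0,0,0,0]

```text
clock: 24.88
position: [0.5058, 0.2956, 0.1887]
ee_rot: [-0.001, -0.669, 0.743, -0.0]
contact_force: [-0.2, 0.3, 0.1]
width: 0.03
```

```bash
python3 - <<'E'
from h import *
t=manip.get_image('top');s=manip.get_image('side')
go(.4994,.3607,.1)
a=cv2.resize(t[190:290,330:430],(300,300),interpolation=cv2.INTER_CUBIC);b=cv2.resize(s[260:440,180:360],None,fx=2.5,fy=2.5,interpolation=cv2.INTER_CUBIC)
c=cv2.resize(s[150:250,270:370],(300,300),interpolation=cv2.INTER_CUBIC)
o=np.zeros((600,750,3),np.uint8);o[:300,:300]=a;o[:450,300:]=b;o[300:,:300]=c
cv2.imwrite('pics/g15.png',o[:,:,::-1])
E
```

```text
t 24.98 pos [0.5061 0.2947 0.1889] th -1.678 F [-0.3 -0.3  0.9] w 0.03 q [ 0.41  0.32  1.55 -0.    1.27  2.09]
delta tool [-0.0649  0.0137  0.0889] rows>= 1.4228012735607902 1.7753476349593944
```

View pics/g15.png

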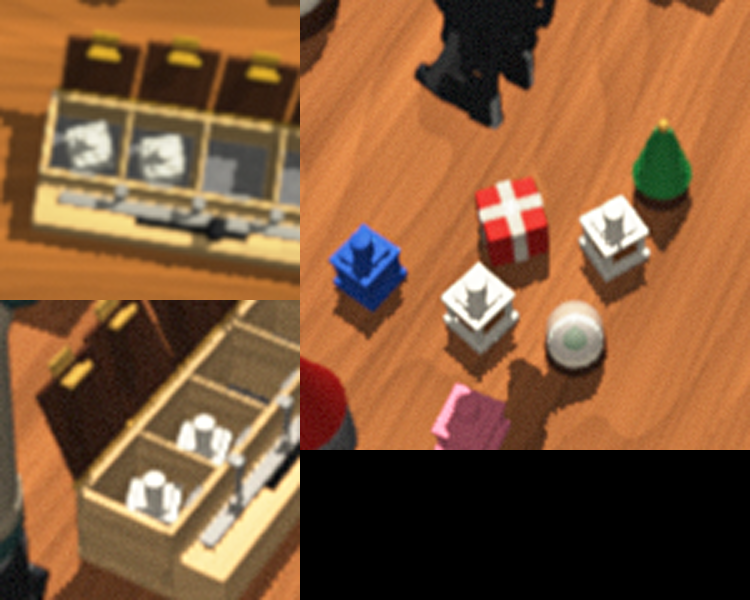

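Two lanterns placed; C and D unchanged. Next C.

Emit:
send_rows:
  increments:
    - [0.35,-0.033,0.007,0,0]
    - [0.35,-0.032,0.007,0.02,0]
    - [0.35,0,0,0.04,0]
    - [0.35,0,0,0.04,0]
    - [0.35,0,0,0.02,0]
    - [0.35,0,0,0,0]
    - [0.35,0,0,0,0]
    - [0.35,0,0,0,0]

```text
clock: 25.98
position: [0.5002, 0.3622, 0.0705]
ee_rot: [0.001, -0.668, 0.744, -0.0]
contact_force: [-0.3, 0.2, 0.7]
width: 0.0295
```

```bash
python3 - <<'E'
from h import *
s=manip.get_image('side')
p,_=st();go(.4994,.3607,.043,p)
im=cv2.resize(s[320:420,200:300],None,fx=6,fy=6,interpolation=cv2.INTER_CUBIC)[:,:,::-1].copy()
for k in(-.015,0,.015):
  q=proj('side',p+np.array([*(YA*k),0]));cv2.circle(im,tuple(np.int32((q-[200,320])*6)),3,(0,255,0),-1)
cv2.imwrite('pics/g16.png',im)
E
```

```text
t 26.02 pos [0.5    0.3623 0.0704] th -1.677 F [-0.1  0.3 -0.2] w 0.0299 q [ 0.51  0.46  1.64 -0.    1.04  2.19]
delta tool [0.0016 0.0004 0.0274] rows>= 0.43803409242746616 0.4388766870929291
```

View pics/g16.png

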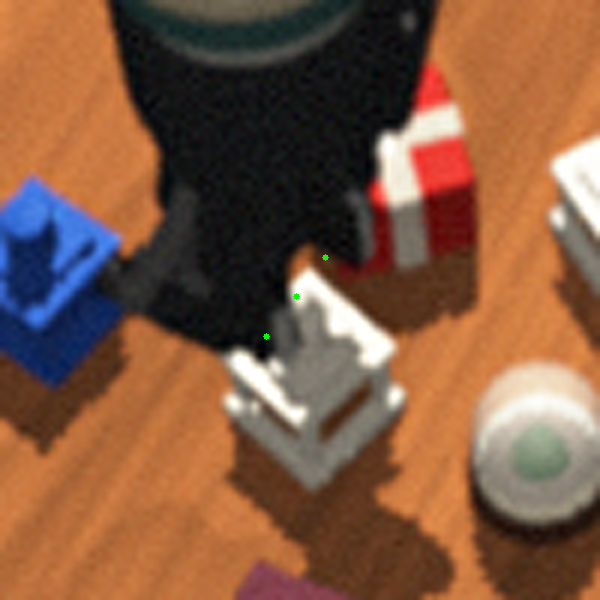

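Emit:
send_rows:
  increments:
    - [0.35,0.0015,0,0.012,0]
    - [0.35,0,0,0.009,0]
    - [0.35,0,0,0.006,0]
    - [0.35,0,0,0,0]
    - [0.35,0,0,0,0]

```text
clock: 26.65
position: [0.4988, 0.3607, 0.0416]
ee_rot: [-0.0, -0.669, 0.744, 0.0]
contact_force: [0.1, -1.0, -0.4]
width: 0.0299
```

Emit:
send_rows:
  increments:
    - [0.35,0,0,-0.002,0]
    - [0,0,0,0,0]
    - [0,0,0,0,0]
    - [0,0,0,0,0]
    - [0,0,0,0,0]

```text
clock: 27.28
position: [0.4991, 0.3608, 0.044]
ee_rot: [0.0, -0.669, 0.744, -0.0]
contact_force: [1.2, 0.8, 0.6]
width: 0.0141
```

Emit:
send_rows:
  increments:
    - [0,0,0,-0.03,0]
    - [0,0,0,-0.055,0]
    - [0,0,0,-0.055,0]
    - [0,0,0,0,0]

```text
clock: 27.78
position: [0.5016, 0.3621, 0.1892]
ee_rot: [0.005, -0.669, 0.744, -0.001]
contact_force: [0.7, 0.9, -1.7]
width: 0.0141
```

```bash
python3 - <<'E'
from h import *
b=case(0,-.037);print(b);go(b[0],b[1],.12)
s=manip.get_image('side');crop(s,180,220,330,370,4,'pics/g17.png')
E
```

```text
[ 0.53158534 -0.19829233]
t 27.77 pos [0.5016 0.3621 0.1892] th -1.677 F [ 0.7  0.9 -1.7] w 0.0141 q [ 0.51  0.36  1.49 -0.    1.29  2.19]
delta tool [ 0.5541 -0.0891  0.0692] rows>= 8.86506146891842 9.047113050205036
```

View pics/g17.png

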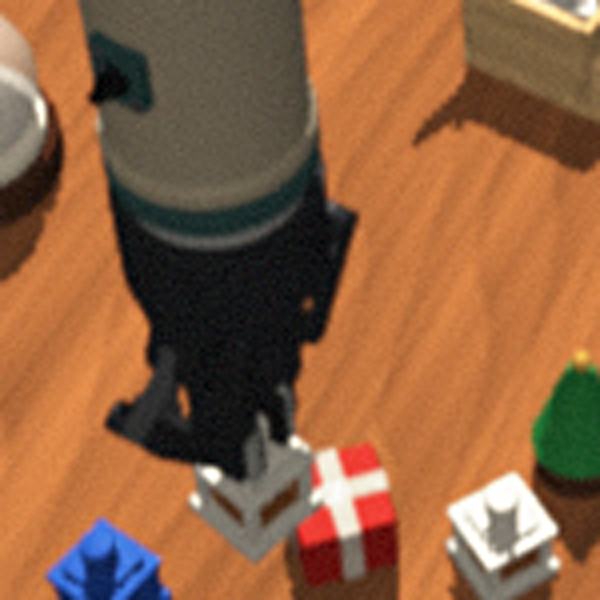

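Emit:
send_rows:
  increments:
    - [0,0.05,-0.0091,0,0]
    - [0,0.056,-0.0091,0,0]
    - [0,0.056,-0.0091,0,0]
    - [0,0.056,-0.0091,0,0]
    - [0,0.056,-0.0091,0,0]
    - [0,0.056,-0.0091,0,0]
    - [0,0.056,-0.0091,0,0]
    - [0,0.056,-0.0091,0,0]

```text
clock: 28.82
position: [0.5229, -0.088, 0.1819]
ee_rot: [-0.001, -0.669, 0.744, 0.002]
contact_force: [0.4, -0.7, -0.5]
width: 0.014
```

Emit:
send_rows:
  increments:
    - [0,0.056,-0.0091,0,0]
    - [0,0.056,-0.0091,0,0]
    - [0,0,0,0.03,0]
    - [0,0,0,0.025,0]
    - [0,0,0,0,0]
    - [0,0,0,0,0]

```text
clock: 29.58
position: [0.5307, -0.1997, 0.1288]
ee_rot: [-0.0, -0.669, 0.744, 0.0]
contact_force: [0.6, -0.9, -0.3]
width: 0.0141
```

```bash
python3 - <<'E'
from h import *
s=manip.get_image('side')
b=case(0,-.037);go(b[0],b[1],.05)
crop(s,270,100,390,220,5,'pics/g18.png')
E
```

```text
t 29.62 pos [ 0.5311 -0.1999  0.1295] th -1.677 F [-0.5  0.6 -0.5] w 0.0143 q [-0.48  0.34  1.68 -0.    1.12  1.19]
delta tool [-0.0016 -0.0003  0.0795] rows>= 1.27183711996585 1.272111242476591
```

View pics/g18.png

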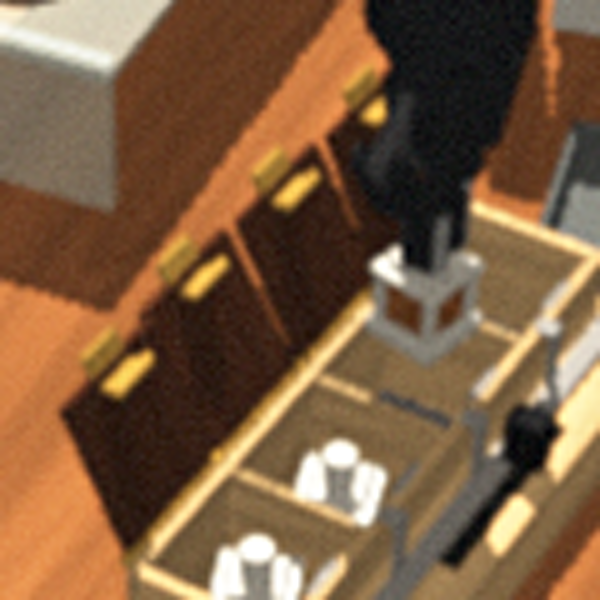

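Emit:
send_rows:
  increments:
    - [0,-0.0015,0,0.02,0]
    - [0,0,0,0.02,0]
    - [0,0,0,0.015,0]
    - [0,0,0,0.012,0]
    - [0,0,0,0.007,0]
    - [0,0,0,0.0045,0]
    - [0,0,0,0,0]
    - [0,0,0,0,0]

```text
clock: 30.62
position: [0.5312, -0.1986, 0.0509]
ee_rot: [0.0, -0.669, 0.744, -0.0]
contact_force: [0.1, 0.0, -0.3]
width: 0.0141
```

Emit:
send_rows:
  increments:
    - [0,0,0,0,0]
    - [0.3,0,0,0,0]
    - [0.3,0,0,0,0]
    - [0.3,0,0,0,0]
    - [0.3,0,0,-0.03,0]
    - [0.3,0,0,-0.05,0]
    - [0.35,0,0,-0.06,0]
    - [0.35,-0.05,0.015,0,0]

```text
clock: 31.62
position: [0.5259, -0.1506, 0.196]
ee_rot: [0.003, -0.667, 0.745, -0.007]
contact_force: [1.1, 1.5, -0.4]
width: 0.0302
```

Emit:
send_rows:
  increments:
    - [0.35,-0.055,0.015,0,0]
    - [0.35,-0.055,0.02,0,0]
    - [0.35,-0.055,0.02,0,0]
    - [0.35,-0.055,0.02,0,0]
    - [0.35,-0.055,0.02,0,0]
    - [0.35,0,0,0,0]
    - [0.35,0,0,0,0]

```text
clock: 32.5
position: [0.4561, 0.1363, 0.1906]
ee_rot: [-0.0, -0.669, 0.743, -0.001]
contact_force: [1.3, -0.5, 0.7]
width: 0.0299
```

```bash
python3 - <<'E'
from h import *
t=manip.get_image('top');s=manip.get_image('side')
go(.4366,.267,.1)
a=cv2.resize(t[190:290,330:460],None,fx=3,fy=3,interpolation=cv2.INTER_CUBIC);b=cv2.resize(s[260:440,180:360],None,fx=2.2,fy=2.2,interpolation=cv2.INTER_CUBIC)
c=cv2.resize(s[130:250,270:400],None,fx=3,fy=2.5,interpolation=cv2.INTER_CUBIC)
o=np.zeros((600,790,3),np.uint8);o[:300,:390]=a;o[:396,390:786]=b;o[300:,:390]=c
cv2.imwrite('pics/g19.png',o[:,:,::-1])
E
```

```text
t 32.6 pos [0.4564 0.1353 0.1905] th -1.678 F [ 0.6 -0.1  0.6] w 0.0298 q [ 0.14  0.16  1.77 -0.    1.21  1.82]
delta tool [-0.1288  0.0336  0.0905] rows>= 2.061342377409644 2.5758445499713996
```

View pics/g19.png

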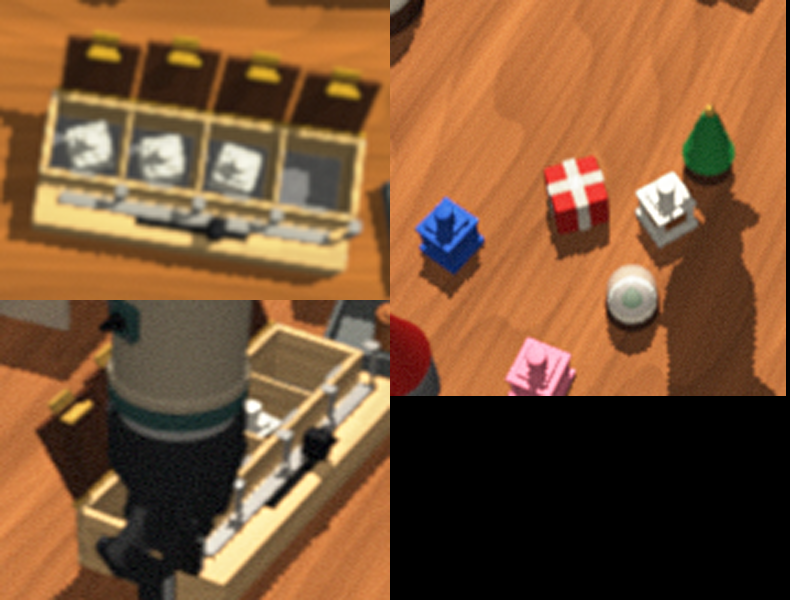

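Emit:
send_rows:
  increments:
    - [0.35,-0.043,0.011,0,0]
    - [0.35,-0.043,0.011,0,0]
    - [0.35,-0.043,0.011,0.03,0]
    - [0.35,0,0,0.04,0]
    - [0.35,0,0,0.03,0]
    - [0.35,0,0,0.02,0]
    - [0.35,0,0,0,0]
    - [0.35,0,0,0,0]

```text
clock: 33.6
position: [0.4381, 0.2676, 0.0711]
ee_rot: [0.001, -0.668, 0.744, -0.0]
contact_force: [1.1, 0.3, -0.2]
width: 0.03
```

```bash
python3 - <<'E'
from h import *
s=manip.get_image('side')
p,_=st();go(.4366,.267,.043,p)
im=cv2.resize(s[290:390,250:350],None,fx=6,fy=6,interpolation=cv2.INTER_CUBIC)[:,:,::-1].copy()
for k in(-.015,0,.015):
  q=proj('side',p+np.array([*(YA*k),0]));cv2.circle(im,tuple(np.int32((q-[250,290])*6)),3,(0,255,0),-1)
cv2.imwrite('pics/g20.png',im)
E
```

```text
t 33.65 pos [0.4381 0.2679 0.0715] th -1.678 F [-0.5 -0.3  0.5] w 0.0296 q [ 0.41  0.33  1.87 -0.    0.94  2.09]
delta tool [0.0011 0.0014 0.0285] rows>= 0.45526003902183243 0.45615120212902804
```

View pics/g20.png

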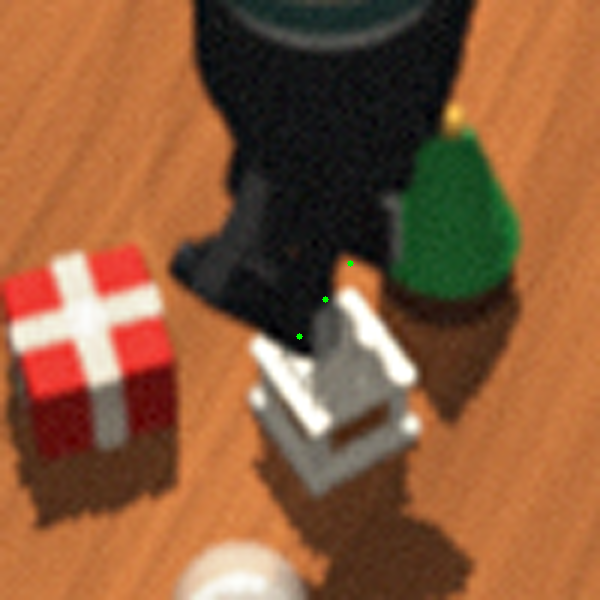

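Emit:
send_rows:
  increments:
    - [0.35,0.001,0.002,0.01,0]
    - [0.35,0,0,0.009,0]
    - [0.35,0,0,0.008,0]
    - [0.35,0,0,0,0]
    - [0.35,0,0,0,0]

```text
clock: 34.28
position: [0.4348, 0.2675, 0.0434]
ee_rot: [-0.0, -0.669, 0.744, -0.0]
contact_force: [0.5, 0.6, 0.0]
width: 0.03
```

```bash
python3 - <<'E'
from h import *
s=manip.get_image('side');st()
crop(s,250,290,350,390,6,'pics/g21.png')
E
```

```text
t 34.33 pos [0.4349 0.2676 0.0436] th -1.677 F [0.4 0.1 0.2] w 0.0299 q [ 0.42  0.36  1.91 -0.    0.87  2.09]
```

View pics/g21.png

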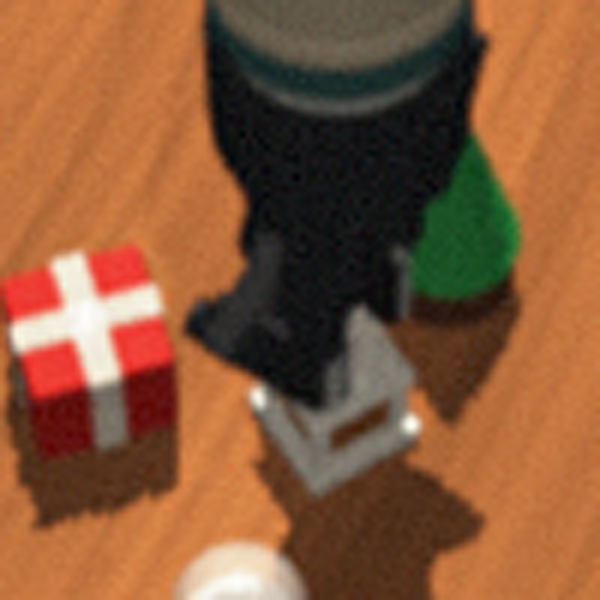

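Emit:
send_rows:
  increments:
    - [0,0,0,0,0]
    - [0,0,0,0,0]
    - [0,0,0,0,0]
    - [0,0,0,0,0]
    - [0,0,0,-0.03,0]
    - [0,0,0,-0.055,0]
    - [0,0,0,-0.055,0]
    - [0,0,0,0,0]

```text
clock: 35.33
position: [0.4374, 0.2685, 0.1878]
ee_rot: [0.005, -0.669, 0.744, -0.002]
contact_force: [1.1, 0.7, -1.6]
width: 0.0142
```

```bash
python3 - <<'E'
from h import *
b=case(0,-.111);print(b);go(b[0],b[1],.12)
E
```

```text
[ 0.52375602 -0.27187699]
t 35.33 pos [0.4374 0.2685 0.1878] th -1.677 F [ 1.1  0.7 -1.6] w 0.0142 q [ 0.42  0.21  1.71 -0.    1.21  2.09]
delta tool [ 0.5283 -0.143   0.0678] rows>= 8.452041234074672 8.823361257674504
```

Emit:
send_rows:
  increments:
    - [0,0.05,-0.0145,0,0]
    - [0,0.053,-0.0145,0,0]
    - [0,0.053,-0.0145,0,0]
    - [0,0.053,-0.0145,0,0]
    - [0,0.053,-0.0145,0,0]
    - [0,0.053,-0.0145,0,0]
    - [0,0.053,-0.0145,0,0]
    - [0,0.053,-0.0145,0,0]

```text
clock: 36.33
position: [0.5043, -0.1648, 0.1817]
ee_rot: [-0.001, -0.668, 0.744, 0.002]
contact_force: [1.0, 0.2, -0.5]
width: 0.014
```

Emit:
send_rows:
  increments:
    - [0,0.053,-0.0145,0,0]
    - [0,0.053,-0.0145,0,0]
    - [0,0,0,0.03,0]
    - [0,0,0,0.025,0]
    - [0,0,0,0,0]
    - [0,0,0,0,0]

```text
clock: 37.08
position: [0.5231, -0.2719, 0.1284]
ee_rot: [-0.0, -0.669, 0.744, 0.0]
contact_force: [0.0, -0.1, -0.9]
width: 0.0142
```

```bash
python3 - <<'E'
from h import *
s=manip.get_image('side')
b=case(0,-.111);go(b[0],b[1],.05)
crop(s,290,80,410,200,5,'pics/g22.png')
E
```

```text
t 37.12 pos [ 0.5235 -0.2721  0.1291] th -1.677 F [ 0.1 -0.2 -0.2] w 0.0143 q [-0.6   0.37  1.63 -0.    1.14  1.08]
delta tool [-0.0002 -0.0002  0.0791] rows>= 1.266218485319284 1.26622965197427
```

View pics/g22.png

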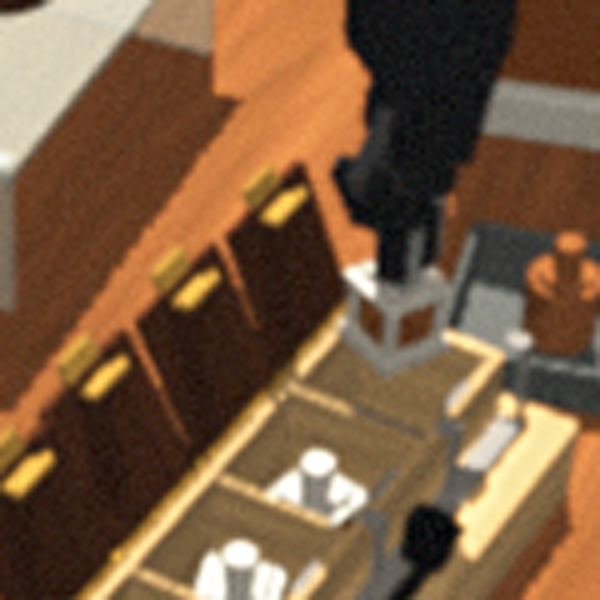

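Emit:
send_rows:
  increments:
    - [0,0,0,0.02,0]
    - [0,0,0,0.02,0]
    - [0,0,0,0.015,0]
    - [0,0,0,0.012,0]
    - [0,0,0,0.007,0]
    - [0,0,0,0.0045,0]
    - [0,0,0,0,0]
    - [0,0,0,0,0]

```text
clock: 38.12
position: [0.5232, -0.2722, 0.0504]
ee_rot: [0.0, -0.669, 0.744, -0.0]
contact_force: [0.2, 0.0, -0.8]
width: 0.0143
```

Emit:
send_rows:
  increments:
    - [0,0,0,0,0]
    - [0.3,0,0,0,0]
    - [0.3,0,0,0,0]
    - [0.3,0,0,0,0]
    - [0.3,0,0,-0.03,0]
    - [0.3,0,0,-0.05,0]
    - [0.3,0,0,-0.06,0]
    - [0,0,0.05,-0.04,0]

```text
clock: 39.12
position: [0.4773, -0.2683, 0.2321]
ee_rot: [0.001, -0.669, 0.743, -0.003]
contact_force: [0.3, -0.0, 0.6]
width: 0.0087
```

Emit:
send_rows:
  increments:
    - [0,0,0.05,0,0]
    - [0,0,0.05,0,0]
    - [0,0,0,0,0]

```text
clock: 39.5
position: [0.3719, -0.2549, 0.2294]
ee_rot: [-0.0, -0.668, 0.744, 0.001]
contact_force: [-0.3, -0.0, -0.6]
width: 0.0003
```

```bash
python3 - <<'E'
from h import *
st()
t=manip.get_image('top');s=manip.get_image('side')
a=cv2.resize(t[190:290,330:460],None,fx=3,fy=3,interpolation=cv2.INTER_CUBIC);b=cv2.resize(s[260:440,180:360],None,fx=2.2,fy=2.2,interpolation=cv2.INTER_CUBIC)
c=cv2.resize(s[130:250,270:400],None,fx=3,fy=2.5,interpolation=cv2.INTER_CUBIC)
o=np.zeros((600,790,3),np.uint8);o[:300,:390]=a;o[:396,390:786]=b;o[300:,:390]=c
cv2.imwrite('pics/g23.png',o[:,:,::-1])
E
```

```text
t 39.5 pos [ 0.3719 -0.2549  0.2294] th -1.679 F [-0.3 -0.  -0.6] w 0.0003 q [-0.75  0.09  1.75 -0.    1.3   0.92]
```

View pics/g23.png

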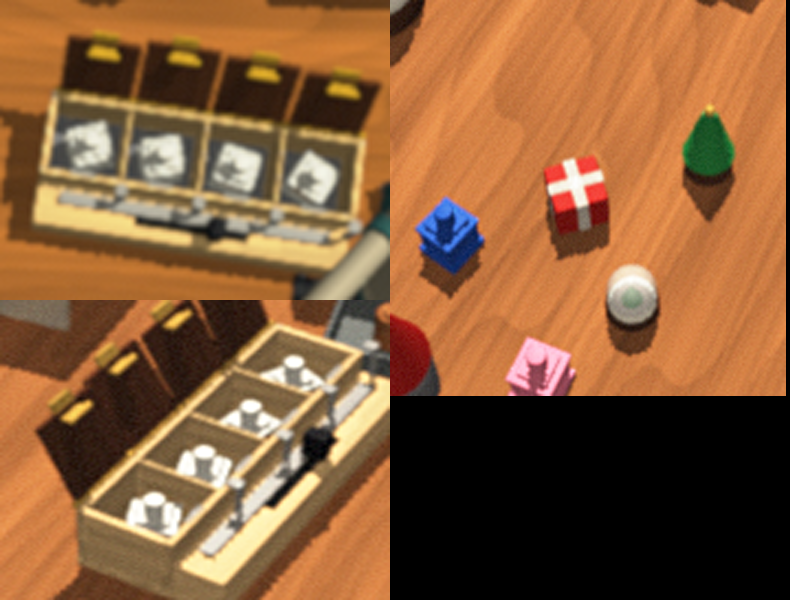

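```bash
python3 - <<'E'
from h import *
b=case(.12,-.111);go(b[0],b[1],.12)
E
```

```text
t 39.6 pos [ 0.3753 -0.2565  0.2296] th -1.678 F [ 0.5 -0.3 -0.5] w -0.0002 q [-0.75  0.09  1.75  0.    1.3   0.92]
delta tool [-0.0004 -0.2692  0.1096] rows>= 4.3075912794542255 4.6508022664426765
```

Emit:
send_rows:
  increments:
    - [0,0,-0.05,0,0]
    - [0,0,-0.055,0,0]
    - [0,0,-0.055,0,0]
    - [0,0,-0.055,0,0]
    - [0,0,-0.055,0,0]
    - [0,0,0,0.05,0]
    - [0,0,0,0.05,0]
    - [0,0,0,0,0]

```text
clock: 40.6
position: [0.642, -0.2828, 0.1232]
ee_rot: [-0.002, -0.669, 0.743, 0.005]
contact_force: [-0.4, 0.1, 0.2]
width: -0.0001
```

```bash
python3 - <<'E'
from h import *
s=manip.get_image('side')
p,_=st();d=p[:2]-C0;print('case',d@XA,d@YA)
crop(s,270,40,420,190,4,'pics/g24.png')
E
```

```text
t 40.65 pos [ 0.6438 -0.2841  0.1269] th -1.676 F [-0.1 -0.3  0.9] w -0.0001 q [-0.51  0.53  1.35  0.    1.26  1.16]
case 0.12069388465336901 -0.11045898279639375
```

View pics/g24.png

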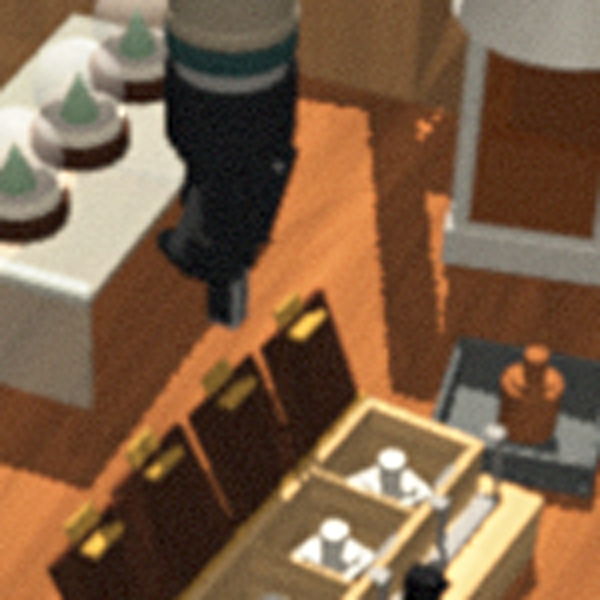

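Emit:
send_rows:
  increments:
    - [0,0,0.03,0,0]
    - [0,0,0.03,0,0]
    - [0,0,0.03,0,0]
    - [0,0,0.025,0.005,0]
    - [0,0,0.015,0.01,0]
    - [0,0,0.01,0.012,0]
    - [0,0,0,0,0]

```text
clock: 41.52
position: [0.5044, -0.2703, 0.1028]
ee_rot: [-0.0, -0.669, 0.744, -0.0]
contact_force: [-0.3, 0.2, 1.3]
width: 0.0002
```

```bash
python3 - <<'E'
from h import *
s=manip.get_image('side')
p,_=st();d=p[:2]-C0;print('case',d@XA,d@YA)
crop(s,270,40,420,190,4,'pics/g25.png')
E
```

```text
t 41.58 pos [ 0.5048 -0.2704  0.1029] th -1.677 F [-0.1 -0.5  1.4] w -0.0002 q [-0.61  0.37  1.7  -0.    1.07  1.06]
case -0.018992809732572162 -0.11152754298919207
```

View pics/g25.png

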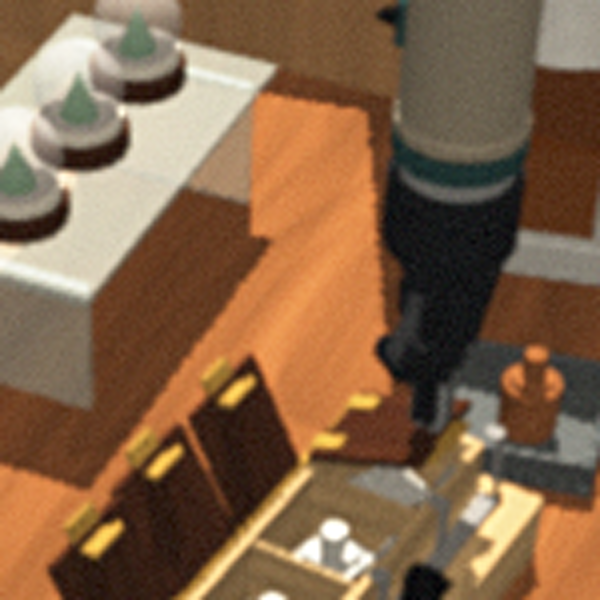

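Emit:
send_rows:
  increments:
    - [0,0,0,0.01,0]
    - [0,0,0,0.008,0]
    - [0,0,0,0.006,0]
    - [0,0,0,0.004,0]
    - [0,0,0,0,0]

```text
clock: 42.2
position: [0.5041, -0.2702, 0.0777]
ee_rot: [-0.0, -0.669, 0.743, -0.0]
contact_force: [-8.6, 3.1, 27.4]
width: -0.0003
```

Emit:
send_rows:
  increments:
    - [0,0,0,-0.03,0]
    - [0,0,0,-0.05,0]
    - [0,0,0,-0.05,0]
    - [0,-0.037,-0.03,-0.025,0]
    - [0,-0.037,-0.035,0,0]
    - [0,0,-0.04,0,0]
    - [0,0,-0.04,0,0]
    - [0,0,0,0,0]

```text
clock: 43.2
position: [0.6589, -0.2114, 0.2265]
ee_rot: [0.0, -0.669, 0.743, 0.001]
contact_force: [-1.4, 0.2, -0.2]
width: -0.0001
```

```bash
python3 - <<'E'
from h import *
s=manip.get_image('side')
p,_=st();d=p[:2]-C0;print('case',d@XA,d@YA)
crop(s,270,40,420,190,4,'pics/g26.png')
E
```

```text
t 43.25 pos [ 0.6571 -0.2113  0.2269] th -1.676 F [-1.2  1.   0.4] w 0.0001 q [-0.41  0.46  1.24  0.    1.45  1.26]
case 0.12623703529364563 -0.03668055319332867
```

View pics/g26.png

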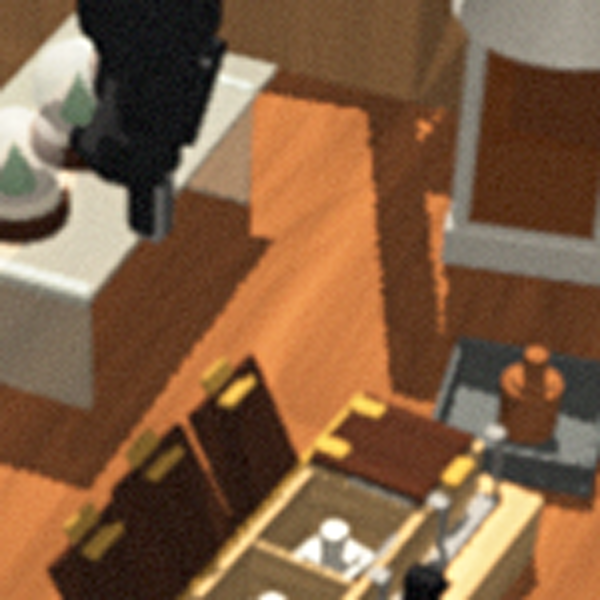

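Emit:
send_rows:
  increments:
    - [0,0,0.005,0.05,0]
    - [0,0,0,0.05,0]
    - [0,0,0,0,0]
    - [0,0,0.03,0,0]
    - [0,0,0.03,0,0]
    - [0,0,0.03,0,0]
    - [0,0,0.025,0.005,0]
    - [0,0,0.015,0.01,0]

```text
clock: 44.25
position: [0.5234, -0.1985, 0.1177]
ee_rot: [0.002, -0.668, 0.744, -0.004]
contact_force: [1.7, 0.5, 0.4]
width: 0.0002
```

Emit:
send_rows:
  increments:
    - [0,0,0.01,0.012,0]
    - [0,0,0,0,0]
    - [0,0,0,0.01,0]
    - [0,0,0,0.008,0]
    - [0,0,0,0.006,0]
    - [0,0,0,0.004,0]
    - [0,0,0,0,0]

```text
clock: 45.12
position: [0.5119, -0.1965, 0.0776]
ee_rot: [-0.0, -0.669, 0.743, -0.0]
contact_force: [-8.5, 2.8, 29.8]
width: -0.0001
```

Same signature (stop at 77.6 mm, 30 N). On to cover 2.

Emit:
send_rows:
  increments:
    - [0,0,0,-0.03,0]
    - [0,0,0,-0.05,0]
    - [0,0,0,-0.05,0]
    - [0,-0.037,-0.03,-0.025,0]
    - [0,-0.037,-0.035,0,0]
    - [0,0,-0.04,0,0]
    - [0,0,-0.04,0,0]
    - [0,0,0,0,0]

```text
clock: 46.12
position: [0.6669, -0.138, 0.2266]
ee_rot: [-0.0, -0.669, 0.743, 0.0]
contact_force: [-0.7, -0.3, 0.6]
width: -0.0006
```

```bash
python3 - <<'E'
from h import *
s=manip.get_image('side')
p,_=st();d=p[:2]-C0;print('case',d@XA,d@YA)
crop(s,250,60,400,210,4,'pics/g27.png')
E
```

```text
t 46.17 pos [ 0.665  -0.1379  0.2269] th -1.676 F [-1.4  0.5 -0.5] w 0.0001 q [-0.31  0.44  1.27  0.    1.44  1.37]
case 0.12630554312573053 0.037171508808945104
```

View pics/g27.png

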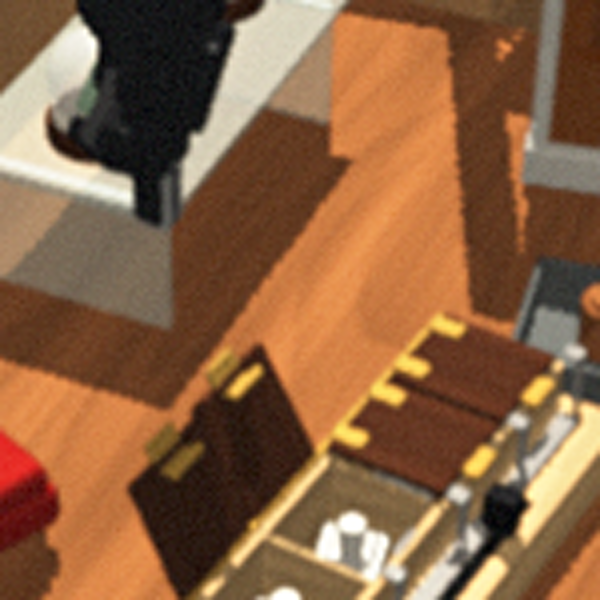

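Covers 0 and 1 lie flat and shut. Cover 2.

Emit:
send_rows:
  increments:
    - [0,0,0.005,0.05,0]
    - [0,0,0,0.05,0]
    - [0,0,0,0,0]
    - [0,0,0.03,0,0]
    - [0,0,0.03,0,0]
    - [0,0,0.03,0,0]
    - [0,0,0.025,0.005,0]
    - [0,0,0.015,0.01,0]

```text
clock: 47.18
position: [0.5314, -0.1246, 0.1176]
ee_rot: [0.002, -0.668, 0.744, -0.003]
contact_force: [1.5, 0.0, 0.1]
width: -0.0002
```

Emit:
send_rows:
  increments:
    - [0,0,0.01,0.012,0]
    - [0,0,0,0,0]
    - [0,0,0,0.01,0]
    - [0,0,0,0.008,0]
    - [0,0,0,0.006,0]
    - [0,0,0,0.004,0]
    - [0,0,0,0,0]

```text
clock: 48.05
position: [0.5197, -0.1229, 0.0776]
ee_rot: [-0.0, -0.669, 0.743, -0.0]
contact_force: [-9.2, 2.0, 29.8]
width: 0.0002
```

Emit:
send_rows:
  increments:
    - [0,0,0,-0.03,0]
    - [0,0,0,-0.05,0]
    - [0,0,0,-0.05,0]
    - [0,-0.037,-0.03,-0.025,0]
    - [0,-0.037,-0.035,0,0]
    - [0,0,-0.04,0,0]
    - [0,0,-0.04,0,0]
    - [0,0,0,0,0]

```text
clock: 49.05
position: [0.6748, -0.0647, 0.2266]
ee_rot: [-0.0, -0.669, 0.743, 0.0]
contact_force: [-0.8, 0.0, -1.2]
width: -0.0
```

```bash
python3 - <<'E'
from h import *
s=manip.get_image('side')
p,_=st();d=p[:2]-C0;print('case',d@XA,d@YA)
crop(s,250,80,400,230,4,'pics/g28.png')
E
```

```text
t 49.1 pos [ 0.6729 -0.0645  0.227 ] th -1.677 F [-0.4  0.3 -0.8] w 0.0 q [-0.2   0.43  1.27  0.    1.44  1.48]
case 0.12632538706587984 0.11102451857332699
```

View pics/g28.png

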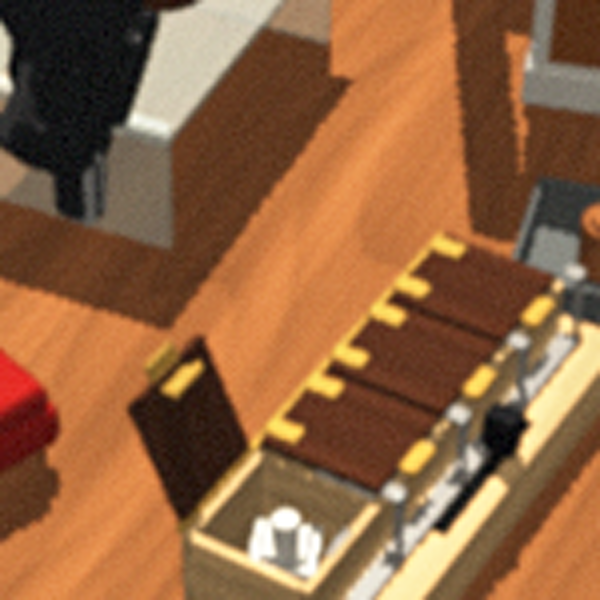

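Emit:
send_rows:
  increments:
    - [0,0,0.005,0.05,0]
    - [0,0,0,0.05,0]
    - [0,0,0,0,0]
    - [0,0,0.03,0,0]
    - [0,0,0.03,0,0]
    - [0,0,0.03,0,0]
    - [0,0,0.025,0.005,0]
    - [0,0,0.015,0.01,0]

```text
clock: 50.1
position: [0.5394, -0.0507, 0.1176]
ee_rot: [0.002, -0.668, 0.744, -0.003]
contact_force: [1.9, 0.5, 0.1]
width: -0.0002
```

Emit:
send_rows:
  increments:
    - [0,0,0.01,0.012,0]
    - [0,0,0,0,0]
    - [0,0,0,0.01,0]
    - [0,0,0,0.008,0]
    - [0,0,0,0.006,0]
    - [0,0,0,0.004,0]
    - [0,0,0,0,0]

```text
clock: 50.98
position: [0.5275, -0.0493, 0.0776]
ee_rot: [-0.0, -0.669, 0.743, -0.0]
contact_force: [-9.6, 0.9, 29.9]
width: -0.0001
```

Emit:
send_rows:
  increments:
    - [0,0,0,-0.03,0]
    - [0,0,0,-0.05,0]
    - [0,0,0,-0.05,0]
    - [0,0,0.05,0,0]
    - [0,0,0.05,0,0]
    - [0,0,0.05,0,0]
    - [0,0,0,0,0]
    - [0,0,0,0,0]

```text
clock: 51.98
position: [0.38, -0.0336, 0.2042]
ee_rot: [0.001, -0.669, 0.744, -0.001]
contact_force: [0.0, 0.0, 0.8]
width: -0.0
```

```bash
python3 - <<'E'
from h import *
t=manip.get_image('top');s=manip.get_image('side')
p,_=st();d=p[:2]-C0;print('case',d@XA,d@YA)
cv2.imwrite('pics/t29.png',t[:,:,::-1]);cv2.imwrite('pics/s29.png',s[:,:,::-1])
crop(s,280,110,420,250,4,'pics/g29.png');crop(t,330,190,490,290,5,'pics/g29t.png')
E
```

```text
t 52.08 pos [ 0.3804 -0.0337  0.2041] th -1.677 F [0.2 0.1 0. ] w -0.0001 q [-0.27 -0.    1.91  0.    1.23  1.41]
case -0.16775484835166804 0.11067419983536791
```

View pics/g29.png

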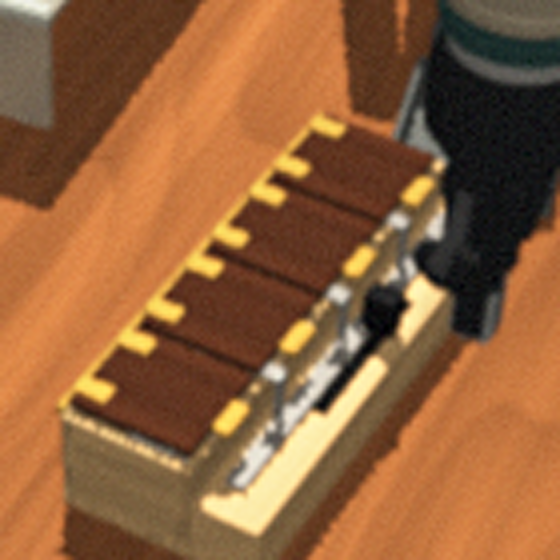

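View pics/g29t.png

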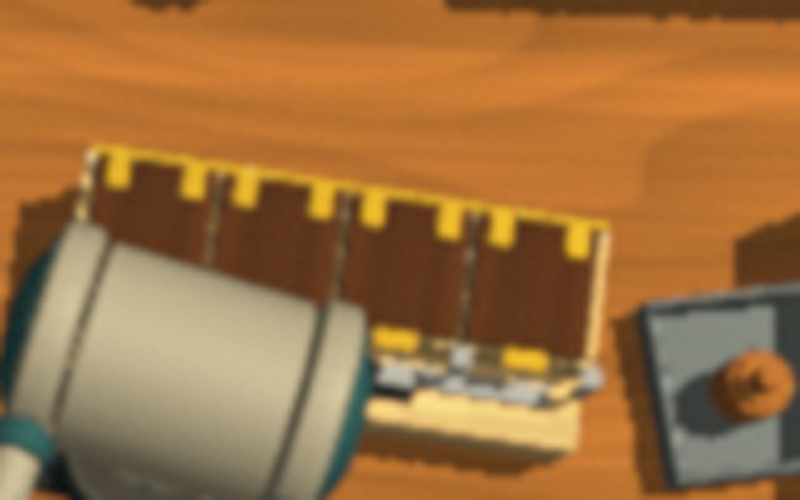

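Emit:
send_rows:
  increments:
    - [0,0.042,-0.02,0,0]
    - [0,0.042,-0.02,0,0]
    - [0,0.042,-0.02,0,0]
    - [0,0.042,-0.02,0,0]
    - [0,0,-0.02,0,0]
    - [0,0,0,0.05,0]
    - [0,0,0,0.05,0]
    - [0,0,0,0,0]

```text
clock: 53.08
position: [0.4584, -0.2086, 0.1005]
ee_rot: [-0.001, -0.669, 0.743, 0.005]
contact_force: [0.2, -0.2, 0.3]
width: 0.0003
```

```bash
python3 - <<'E'
from h import *
s=manip.get_image('side')
p,_=st();d=p[:2]-C0;print('case',d@XA,d@YA)
crop(s,300,90,440,230,5,'pics/g30.png')
E
```

```text
t 53.12 pos [ 0.4603 -0.21    0.103 ] th -1.676 F [-0.3 -0.3  1.3] w -0.0003 q [-0.57  0.28  1.84  0.    1.02  1.11]
case -0.06960943013935632 -0.056156432482269494
```

View pics/g30.png

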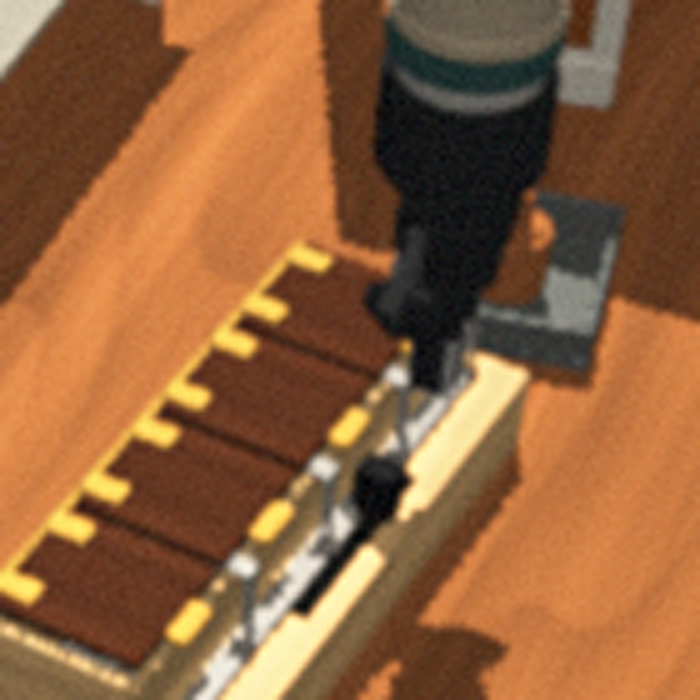

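```bash
python3 - <<'E'
from h import *
for uv,z in(((381,179),.05),((376.5,186.5),.077),((380,165),.085)):
  p=plane('side',uv,z)+[0,.002,0];d=p[:2]-C0;print(uv,d@XA,d@YA)
im=cv2.imread('pics/g30.png')
for x in(-.063,-.085):
  for y in(-.0145,.0145):
    q=(proj('side',[*(case(-.074+.011*np.sign(x+.07),-.056+y)-[0,.002]),.060])-[300,90])*5;cv2.circle(im,tuple(np.int32(q)),3,(0,255,0),-1)
cv2.imwrite('pics/g31.png',im)
E
```

```text
(381, 179) -0.06023163415843178 -0.06405031507107194
(376.5, 186.5) -0.07377371956999434 -0.008459046437478938
(380, 165) -0.050980910841647215 -0.0702673311226185
```

View pics/g31.png

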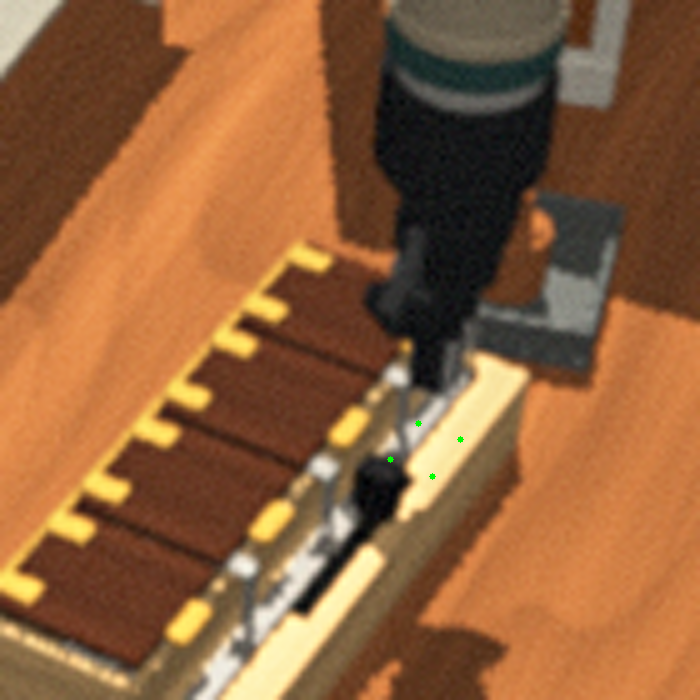

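Emit:
send_rows:
  increments:
    - [0,0,0.006,0,0]
    - [0,0,0,0.012,0]
    - [0,0,0,0.012,0]
    - [0,0,0,0.01,0]
    - [0,0,0,0.007,0]
    - [0,0,0,0,0]

```text
clock: 53.88
position: [0.454, -0.2101, 0.0623]
ee_rot: [-0.0, -0.669, 0.744, 0.001]
contact_force: [0.1, 0.2, 0.8]
width: -0.0002
```

```bash
python3 - <<'E'
from h import *
s=manip.get_image('side')
p,_=st();d=p[:2]-C0;print('case',d@XA,d@YA)
crop(s,320,110,440,230,5,'pics/g32.png')
E
```

```text
t 53.92 pos [ 0.4543 -0.2103  0.0628] th -1.677 F [-0.5 -0.5 -0.4] w -0.0 q [-0.57  0.32  1.91 -0.    0.91  1.1 ]
case -0.07555954485745535 -0.057157075131156136
```

View pics/g32.png

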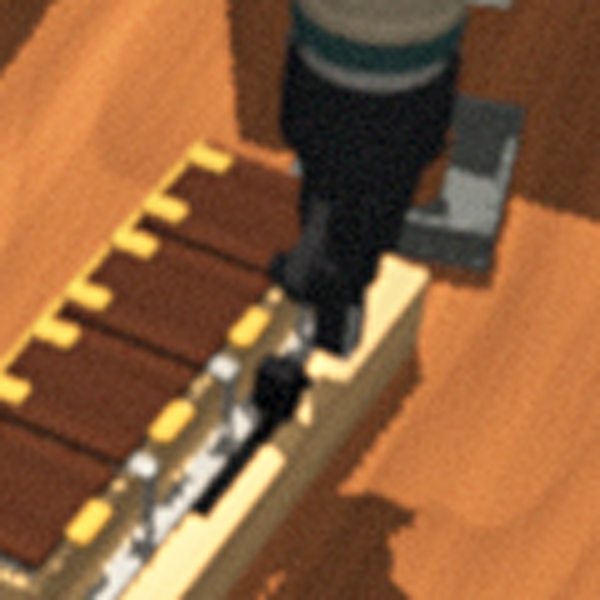

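Emit:
send_rows:
  increments:
    - [0,-0.01,0,0,0]
    - [0,-0.01,0,0,0]
    - [0,-0.01,0,0,0]
    - [0,-0.008,0,0,0]
    - [0,0,0,0,0]

```text
clock: 54.55
position: [0.4584, -0.1715, 0.0632]
ee_rot: [0.0, -0.669, 0.743, 0.0]
contact_force: [-0.2, -0.9, 0.2]
width: 0.0003
```

Emit:
send_rows:
  increments:
    - [0,-0.008,0,0,0]
    - [0,-0.006,0,0,0]
    - [0,-0.004,0,0,0]
    - [0,0,0,0,0]

```text
clock: 55.05
position: [0.4604, -0.1541, 0.063]
ee_rot: [0.0, -0.669, 0.744, 0.0]
contact_force: [0.1, -0.3, 0.0]
width: -0.0002
```

```bash
python3 - <<'E'
from h import *
s=manip.get_image('side')
p,_=st();d=p[:2]-C0;print('case',d@XA,d@YA)
crop(s,320,110,440,230,5,'pics/g33.png')
E
```

```text
t 55.1 pos [ 0.4601 -0.1541  0.063 ] th -1.677 F [-0.2 -0.5  0.2] w 0.0002 q [-0.47  0.31  1.94  0.    0.9   1.21]
case -0.07572042201512122 -0.0006479698184016079
```

View pics/g33.png

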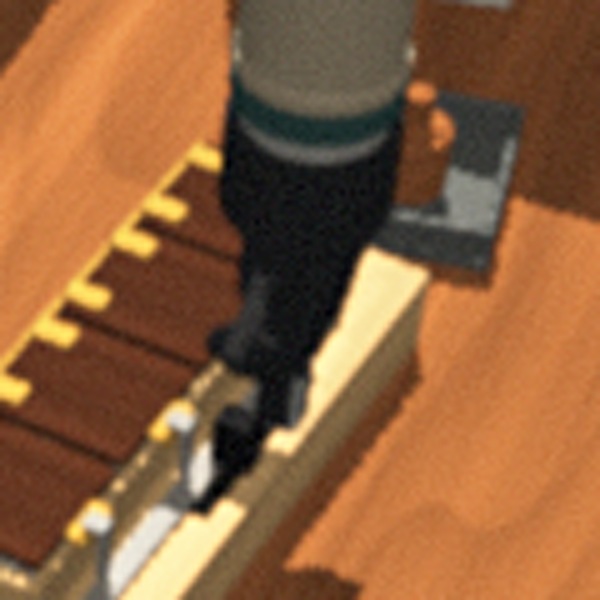

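Emit:
send_rows:
  increments:
    - [0,-0.006,0,0,0]
    - [0,-0.005,0,0,0]
    - [0,-0.003,0,0,0]
    - [0,0,0,0,0]

```text
clock: 55.6
position: [0.4614, -0.1455, 0.0632]
ee_rot: [-0.004, -0.67, 0.742, -0.003]
contact_force: [-4.3, -17.3, -2.0]
width: -0.0004
```

Emit:
send_rows:
  increments:
    - [0,-0.003,0,0,0]
    - [0,0,0,0,0]
    - [0,0,0,0,0]

```text
clock: 55.98
position: [0.4616, -0.1451, 0.0634]
ee_rot: [-0.005, -0.671, 0.742, -0.005]
contact_force: [-6.7, -24.9, -2.8]
width: -0.0
```

Emit:
send_rows:
  increments:
    - [0,0.01,0,0,0]
    - [0,0.008,0,0,0]
    - [0,0,0,0,0]
    - [0,0,0.01,-0.03,0]
    - [0,0,0.03,-0.05,0]
    - [0,0,0.05,-0.05,0]
    - [0,0.03,0.05,0,0]
    - [0,0.05,0.02,0,0]

```text
clock: 56.98
position: [0.2965, -0.2167, 0.1879]
ee_rot: [0.001, -0.67, 0.743, -0.0]
contact_force: [1.5, -0.7, -0.1]
width: 0.0
```

Emit:
send_rows:
  increments:
    - [0,0.06,0,0,0]
    - [0,0.06,0,0,0]
    - [0,0.06,0,0,0]
    - [0,0,0,0,0]
    - [0,0,0,0,0]

```text
clock: 57.6
position: [0.2794, -0.3965, 0.1867]
ee_rot: [0.001, -0.669, 0.744, 0.001]
contact_force: [-0.3, 0.4, -0.3]
width: -0.0001
```

```bash
python3 - <<'E'
from h import *
t=manip.get_image('top');s=manip.get_image('side');st()
cv2.imwrite('pics/t34.png',t[:,:,::-1]);cv2.imwrite('pics/s34.png',s[:,:,::-1])
crop(s,280,100,430,250,4,'pics/g34.png');crop(t,330,190,510,290,4.4,'pics/g34t.png')
E
```

```text
t 57.7 pos [ 0.2795 -0.3959  0.1871] th -1.676 F [ 0.7 -0.4 -0.8] w 0.0002 q [-1.1   0.17  1.76  0.    1.21  0.58]
```

View pics/g34.png

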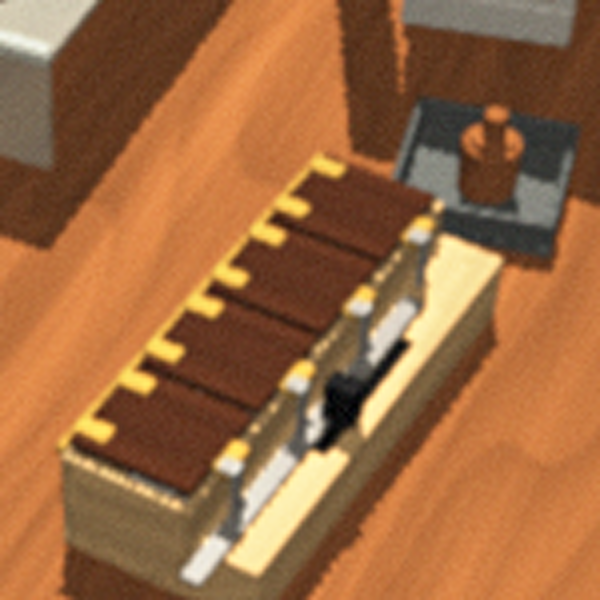

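View pics/g34t.png

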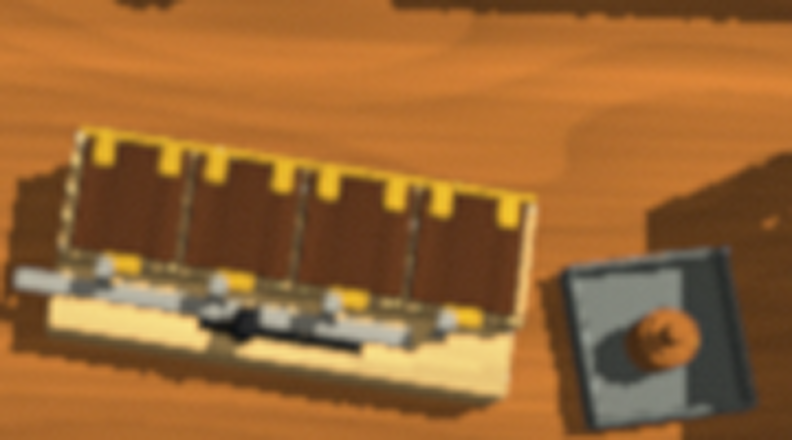

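View pics/s34.png

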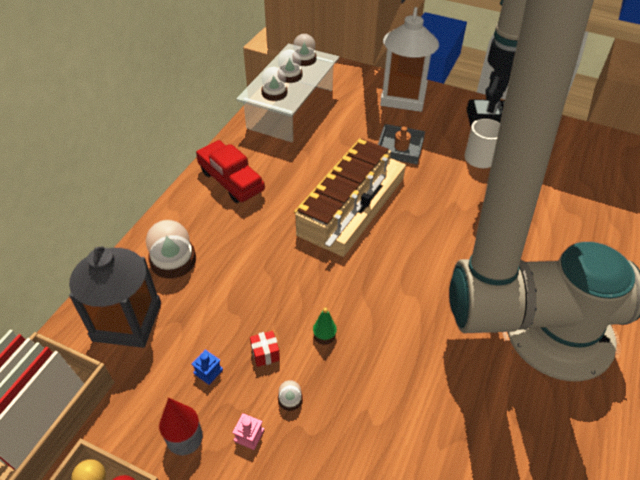

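```bash
python3 - <<'E'
from rig import manip
print(manip.sign_off())
E
```

```text
the job is handed in; nothing more can be done
None
```

The order is packed and handed in at about 58 s on the clock. `sign_off` reported no verdict.

- **Blank:** taken out of bay 3; it stands upright near the middle of the grey tray in both final views.
- **Lanterns:** all four white lanterns stand upright, one per bay. I checked this by picture before shutting the covers. The blue and pink ones were left alone.
- **Covers:** each was pressed until it stopped at 77–78 mm with 27–30 N. All four lie flat in the last pictures.
- **Lock:** pushed left until the force rose to about 25 N with no further motion. Finger position and picture both give about 50 mm of travel, and the hooks now lie over all four brass tabs.
- **Other goods:** the small globe, tree, gift and gnome show no visible movement in the last side view. The arm was clear of everything.

**One contact on the way:** on the first descent for the blank, the fingers pressed on something with 57 N, most likely the partition between bays 2 and 3. I backed off and retried with the fingers less open. Nothing was visibly moved, and the force stayed below the 120 N wrist limit. The 40 N limit covers the arm and gripper body. I took this as finger contact and did not check it.

**Camera disagreement:** the two cameras differed by up to about 5 mm on some points. I corrected for that using where the blank was actually gripped.

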